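# Hold a notched bend bar in the notch gauge

## Task

Gauge the notched bend bar: lay it flat on the bed of the notch gauge with its notch towards the fence, so that the dial's plunger enters the notch, and its end against the stop. Then press it down on the bed and against the fence together with one firm diagonal push, and finish while still holding it there so that the dial can be read. Leave the plain bar without a notch where it lies.

Things in the scene. Friction and masses are not known exactly. Their poses are not given: they have to be found in the camera images.
- notched_bar_center (a point): centre (half-way up) of the loose white plastic bend bar that has a notch: 100 mm long (its y axis), 22 mm wide (x), 25 mm high (z), about 60 g. A 60-degree V notch, 10 mm wide at the mouth and 8.7 mm deep, runs from top to bottom through the middle of one long side, the +x side: x points out of the notch. It lies on the worktop.
- plain_bar_center (a point): centre of the other white bar, the same size and axes but without a notch; to be left alone
- gauge: the notch gauge, fixed to the worktop, 160 x 145 mm. Origin on the worktop under the point where the plunger passes the fence's face; x points from the bed through the fence to the dial (away from the robot, more or less), y along the fence towards the stop, z up. The dial indicator (46 mm round, top 25 mm above the worktop) lies face up behind the fence, centred at x = 58 mm.
- gauge_bed: the gauge's flat steel bed, its top 12 mm above the worktop, reaching from the fence's face (x = 0 of the gauge) 74 mm towards -x and 70 mm to either side in y
- gauge_fence: the straight steel fence on the bed: face at x = 0 of the gauge, looking to -x, 140 mm long, only 10 mm higher than the bed (22 mm above the worktop), 14 mm thick. The ground steel is smooth: friction of the bar on bed, fence and stop is about 0.3
- gauge_stop: steel end-stop block on the bed at the +y end of the fence: its face looks to -y and lies at y = +50 mm of the gauge, it reaches 30 mm from the fence towards -x and stands 10 mm above the bed
- seat (a point): where the bar's centre comes when it is seated against bed, fence and stop: gauge x = -11 mm, y = 0, 24.5 mm above the worktop; same axes as the gauge, and the seated bar's axes match them
- gauge_plunger (a joint): how far (m) the indicator's round-tipped 5 mm plunger is pushed back into the fence, along the gauge's +x. At 0 its tip stands 9 mm out of the fence's face at y = 0, 5 mm above the bed. A light spring (1.5 N at 0, 4 N at 9 mm) pushes it out, so it pushes a bar back off the fence if nothing holds it. It reads about 0.002 with the tip at the bottom of the notch of a seated bar and about 0.009 against a flat side.
Not all that is in view belongs to the job. What is shaped like the part that bears notched_bar_center but brown or red is not meant.

How it is judged:
By the outcome, as a careful person would: the job done as asked, in the order asked, and still so for the second after the job is handed in, while the arm keeps its last pose, push and grip.
It also fails if it takes over 48 s, if anything falls off the work surface, if the arm or the gripper's body presses on something with over 40 N, if the wrist force passes 120 N, or if a joint passes its speed limit or range.

## Robot

A 6-joint arm with a two-finger parallel gripper is mounted at the origin on a cart in front of the work surface, level with it; the furniture and walls round the work are solid. World frame = base frame: x ahead of the robot, y to its left, z up, the work surface at z = 0. Lengths are in mm, angles in rad, forces in N, time in s.
With the tool pointing down it reaches from about 400 to 825 mm from the base axis. Payload 7 kg.
Tool frame: the origin (TCP) lies on the centre line of the jaws, within the pads' length; the fingertips stand 11 mm ahead of it and the grasp point (between the pads) lies 8 mm behind it; z points along the fingers, x is the direction in which the jaws open and shut, and the axes are right-handed (so a half turn about z gives the same grasp; the last joint's range is limited). The gripper opens to 88 mm and grips with 3 to 60 N. Pads are 19 mm wide; open, the fingers measure 130 mm over their backs; the gripper's body (78 mm by 193 mm) begins 47 mm behind the grasp point.
Start: joints at [-0.83, 0.359, 0.012, 0, -1.224, -0.288], TCP at [295.274, -606.967, 237.561] pointing down, gripper open.
Joint ranges: [-3.07, 3.07], [-1.43, 2.12], [-1.02, 1.25], [-3.03, 1.67], [-3.05, -0], [-3.03, 3.03]. Speed limits (rad/s): [2.39, 2.39, 3.01, 3.14, 3.14, 3.14].

## Interface

Orientations are given as a 3x3 rotation matrix whose columns are the frame's x, y, z axes.
In Python, from cell import ctrl gives the robot as it stands.
- The arm moves only by the tool move_arm, never from a script. Its argument "motion" is a list of rows, each a list of 2 entries, a list of its own where there are three numbers: the shift along the tool's x, y, z in m, then the turn, a rotation vector about the tool's x, y, z in degrees. A call has exactly 10 rows; each row shifts and turns the commanded pose from where the row before left it, along the tool's axes as they then stand; what a row does not reach is not made up. A row lasts 1/10 s, in which the tool goes at most 50 mm and 8.59 degrees, less where a joint would pass 70% of its speed; a pose out of reach is approached as far as the arm can. A call with a gripper value outside its range is refused whole. "claw" is the closure, from 0 (fully open) to 1 (shut), set as the call begins (left out, the last holds). The fingers move at their own pace and stop on an object; "force" is the grip in N (left out, the last holds). Time passes only in rows, so rows that do not move let the fingers close, or fill a call up. It gives the time, the measured TCP pose, the force and the opening at its end, in the units of the state.
- ctrl.read_state(): the state, without advancing time (a new reading comes with each control period).
- ctrl.capture(name): name is "scene" or "top" or "wrist"; returns a dict with "image" (420x560x3 uint8, red, green, blue), "depth" (420x560 float32, mm along the optical axis (not along the pixel's ray), 0 where there is no reading), "intrinsics" (3x3 intrinsics, pixels), "origin" and "attitude" of the camera in the world. Camera axes: x right, y up, looking along -z (the intrinsics and any distortion apply to the point x, -y, -z); pixel columns grow to the right and rows downward; lengths in mm; the calibration is good to about 2 mm. The wrist camera is an equidistant fisheye: a pixel r from the principal point sees the ray r / f radians off the axis. A picture is of the moment at which its call begins.
- ctrl.job_done(): hands the job in, once; it reports no verdict.
The state is a dict: "time_s": time; "qpos": joint angles; "joint_vel": joint speeds; "joint_efforts": joint torques, N m; "ee_pos": TCP position; "eef_rot": TCP orientation; "contact_force": force on the tool from outside, world axes, zero at the start; "torque": the same for the moment, N m; "width": opening from 0.0 (shut) to 1.0 (fully open).
Only numpy, scipy, OpenCV 4.12 (cv2) and the standard library are available. Lean on these libraries where they do the work, as an engineer would, in place of code of your own. Each camera call takes 0.05 s, during which the arm holds its last target.

## Working session

There is one attempt and no reset: what is moved stays moved. The work goes in short steps, Python scripts to look and compute and a tool call to move; the robot and the scene stay as the last step left them, time stands still between calls to the robot, and variables do not carry over. Pictures are saved under pics/ and viewed, and the job is handed in when it is done.

Besides the shell and the picture viewer there is one more tool, called after "Call:" by a JSON object that holds its "api" and its "payload". move_arm: Moves the arm, as the interface text tells. Its arguments: {"type":"object","properties":{"motion":{"type":"array"},"claw":{"type":"number"},"force":{"type":"number"}},"required":["motion"]}

```bash
ls; mkdir -p pics
python3 - <<'E'
from cell import ctrl
import cv2,pickle
s=ctrl.read_state();print(s)
for n in("scene","top","wrist"):
    c=ctrl.capture(n);pickle.dump(c,open(f"pics/{n}0.pkl","wb"))
    cv2.imwrite(f"pics/{n}0.png",c["image"][:,:,::-1]);print(n,c["intrinsics"],c["origin"],c["attitude"],c.keys())
E
```

```text
pics
{'time_s': 0.0, 'qpos': array([-8.29892345e-01,  3.59365381e-01,  1.11028726e-02, -3.52778795e-04,
       -1.22411184e+00, -2.88080161e-01]), 'joint_vel': array([ 0.00019671,  0.00147054,  0.00175854, -0.00079753,  0.00117804,
       -0.00081513]), 'joint_efforts': array([-1.56618033e-03, -5.82715523e+01,  2.93035895e+01,  6.99687347e+00,
        6.42518105e-03, -1.58084058e-04]), 'ee_pos': array([ 295.08725217, -606.57493867,  236.65526733]), 'eef_rot': array([[-4.37397813e-01,  8.99267747e-01, -8.20264494e-04],
       [ 8.99266685e-01,  4.37398563e-01,  1.38828372e-03],
       [ 1.60722129e-03, -1.30404267e-04, -9.99998700e-01]]), 'contact_force': array([-0.52204991, -0.20867168,  0.11344417]), 'torque': array([-0.07106649,  0.00653811, -0.02313961]), 'width': 1.0000435363618942}
scene [[424.8554019    0.         286.85285674]
 [  0.         424.8554019  217.66824155]
 [  0.           0.           1.        ]] [ 140.29969255 -509.07489144  562.04091794] [[ 7.90191842e-01  3.79712551e-01 -4.81056371e-01]
 [-6.12859569e-01  4.89630331e-01 -6.20213904e-01]
 [ 3.67863734e-05  7.84907967e-01  6.19612364e-01]] dict_keys(['image', 'depth', 'intrinsics', 'origin', 'attitude'])
top [[451.92867508   0.         277.63079862]
 [  0.         451.92867508 211.85867935]
 [  0.           0.           1.        ]] [415.30363778  21.61365834 982.391235  ] [[-0.0291677   0.98929762 -0.14296664]
 [-0.99944258 -0.03118788 -0.0119095 ]
 [-0.01624086  0.14253958  0.98965585]] dict_keys(['image', 'depth', 'intrinsics', 'origin', 'attitude'])
wrist [[325.1922621    0.         276.36422979]
 [  0.         325.1922621  207.52933862]
 [  0.           0.           1.        ]] [ 234.78568856 -635.49423597  384.3971615 ] [[-0.43684485 -0.87110845 -0.2243583 ]
 [ 0.89953553 -0.42260837 -0.11062548]
 [ 0.00155109 -0.25014443  0.96820729]] dict_keys(['image', 'depth', 'intrinsics', 'origin', 'attitude'])
```

View pics/scene0.png

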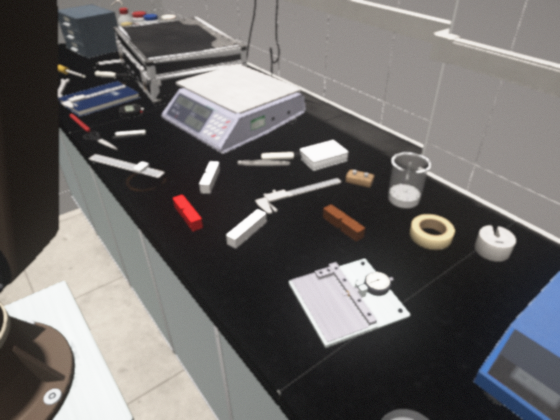

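View pics/top0.png

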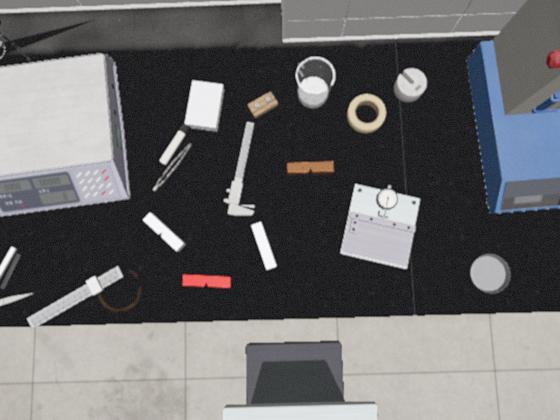

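View pics/wrist0.png

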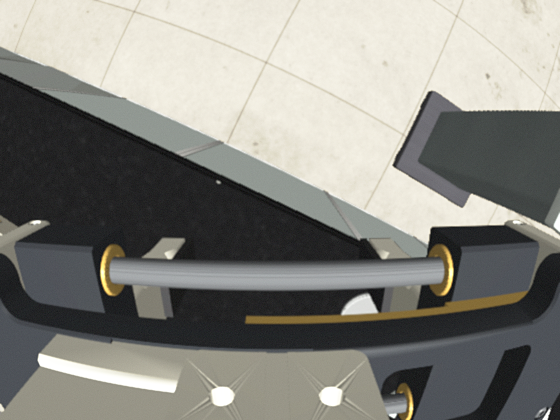

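The scene shows two white bars, at top-camera pixels (163,232) and (263,246), and the gauge at (381,226). I'll zoom in to find the notch.

Run:
```python
import cv2,pickle,numpy as np
t=pickle.load(open("pics/top0.pkl","rb"))["image"][:,:,::-1]
s=pickle.load(open("pics/scene0.pkl","rb"))["image"][:,:,::-1]
a=cv2.resize(t[200:285,130:290],None,fx=5,fy=5,interpolation=3)
cv2.imwrite("pics/z1.png",cv2.convertScaleAbs(a,alpha=0.6))
a=cv2.resize(t[175:275,335:425],(540,600),interpolation=3)
cv2.imwrite("pics/z2.png",cv2.convertScaleAbs(a,alpha=0.8))
a=cv2.resize(s[150:255,180:290],None,fx=5,fy=5,interpolation=3)
cv2.imwrite("pics/z3.png",cv2.convertScaleAbs(a,alpha=0.6))
```

```text
(no output)
```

View pics/z1.png

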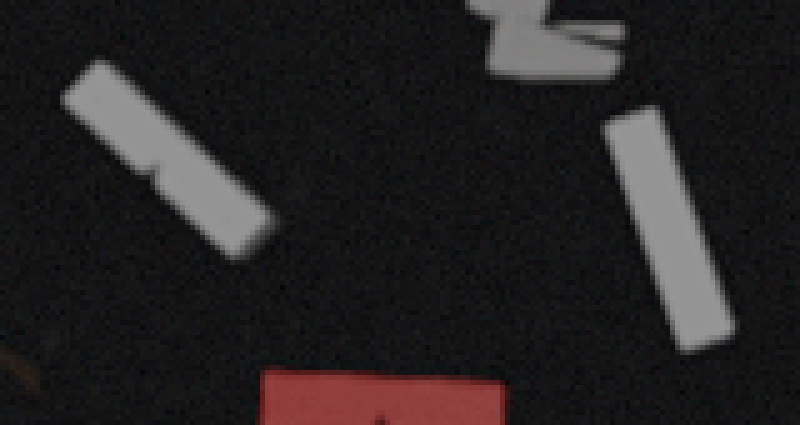

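View pics/z2.png

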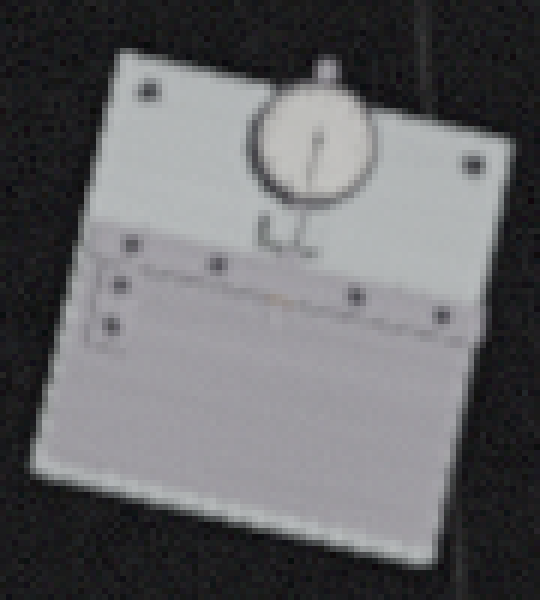

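View pics/z3.png

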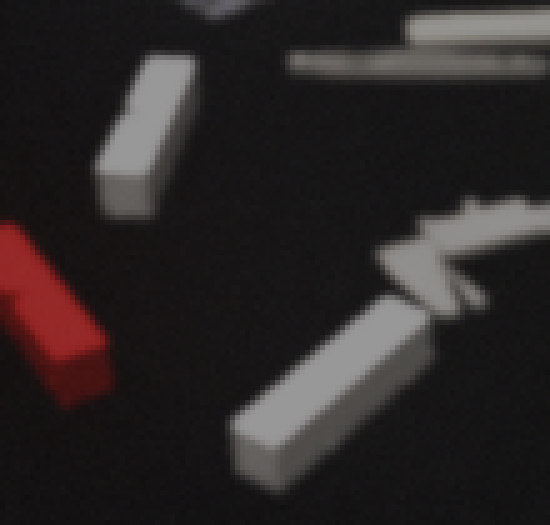

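The notched bar is the left one, at top (163,232), with its notch facing image lower-left. The stop is at the left end of the fence, so gauge +y is about world +y. Next I'll measure both poses.

```bash
cat > h.py <<'E'
import numpy as np,cv2,pickle
def ray(c,uv):
    K=c["intrinsics"];uv=np.atleast_2d(uv).astype(float)
    d=np.c_[(uv[:,0]-K[0,2])/K[0,0],-(uv[:,1]-K[1,2])/K[1,1],-np.ones(len(uv))]
    return d@np.array(c["attitude"]).T
def onz(c,uv,z):
    d=ray(c,uv);o=np.array(c["origin"]);t=(z-o[2])/d[:,2];return o+d*t[:,None]
def proj(c,P):
    q=(np.atleast_2d(P)-c["origin"])@np.array(c["attitude"]);K=c["intrinsics"]
    return np.c_[K[0,0]*q[:,0]/-q[:,2]+K[0,2],K[1,1]*-q[:,1]/-q[:,2]+K[1,2]]
def ld(n): return pickle.load(open(f"pics/{n}.pkl","rb"))
E
python3 - <<'E'
from h import *
t=ld("top0");g=cv2.cvtColor(t["image"],cv2.COLOR_RGB2GRAY)
print(g[225:240,155:170:3])
for nm,(u0,v0,u1,v1) in dict(notch=(138,205,190,256),plain=(245,217,282,275)).items():
    sub=cv2.resize(g[v0:v1,u0:u1],None,fx=8,fy=8,interpolation=cv2.INTER_CUBIC)
    for th in(110,150,190):
        m=(sub>th).astype(np.uint8);cs,_=cv2.findContours(m,0,1);cn=max(cs,key=cv2.contourArea)[:,0]
        uv=(cn+.5)/8-.5+[u0,v0]
        P=onz(t,uv,25)[:,:2].astype(np.float32)
        print(nm,th,cv2.minAreaRect(P),cv2.boxPoints(cv2.minAreaRect(P)).round(1).tolist())
        h=P[cv2.convexHull(P,returnPoints=False)[:,0]]
        dd=[cv2.pointPolygonTest(h.reshape(-1,1,2),tuple(map(float,p)),True) for p in P]
        i=int(np.argmax(dd));print("  deepest",P[i],dd[i])
# gauge: clicks in z2 (scale 6, offset 335,175)
def z2(x,y): return [(x+.5)/6-.5+335,(y+.5)/6-.5+175]
pl=[z2(118,50),z2(514,140),z2(435,566),z2(33,470)]
print("plate z=12",onz(t,pl,12).round(1))
print("dial",onz(t,z2(314,140),25))
d=t["depth"];print("depth pts",[ (float(d[int(v),int(u)]), ) for u,v in pl])
for u,v in[(381,240),(388,199),(365,187),(405,195),(163,230),(345,225),(263,246)]:
    o=np.array(t["origin"]);print((u,v),(o+ray(t,[u,v])[0]*d[v,u]).round(1))
E
```

```text
[[246 246 249 198  34]
 [247 246 247 236  81]
 [246 245 246 246 150]
 [248 245 245 248 214]
 [249 246 246 246 240]
 [243 247 247 246 248]
 [216 250 243 246 249]
 [150 247 225 245 246]
 [ 67 220 197 247 246]
 [ 18 153 187 247 246]
 [ 30  57 197 247 246]
 [ 25  24 195 248 245]
 [ 34  32 161 249 246]
 [ 33  27 100 243 245]
 [ 37  19  37 217 248]]
notch 110 ((519.2450561523438, 278.91632080078125), (106.5545425415039, 26.92798614501953), 46.462318420410156) [[472.79998779296875, 249.60000610351562], [492.29998779296875, 231.0], [565.7000122070312, 308.29998779296875], [546.2000122070312, 326.79998779296875]]
  deepest [513.66943 285.93878] 4.580925648105522
notch 150 ((519.7232055664062, 279.48297119140625), (103.7181167602539, 25.382001876831055), 46.43931579589844) [[474.79998779296875, 250.60000610351562], [493.20001220703125, 233.1999969482422], [564.7000122070312, 308.29998779296875], [546.2999877929688, 325.79998779296875]]
  deepest [514.71643 285.14377] 5.161911098893153
notch 190 ((519.8739624023438, 279.7220153808594), (101.5043716430664, 23.654951095581055), 46.50307846069336)
[... 889 characters left out ...]
9414), 17.880998611450195) [[431.3999938964844, 61.29999923706055], [438.6000061035156, 39.0], [535.2000122070312, 70.0999984741211], [528.0, 92.4000015258789]]
  deepest [456.252    45.62123] 0.914186474217458
plate z=12 [[ 614.  -135.8   12. ]
 [ 576.3 -276.7   12. ]
 [ 424.6 -237.6   12. ]
 [ 462.7  -97.5   12. ]]
dial [[ 576.38724557 -201.70878552   25.        ]]
depth pts [(1000.2186279296875,), (994.2455444335938,), (970.9339599609375,), (968.136474609375,)]
(381, 240) [ 487.6 -186.2   12.7]
(388, 199) [ 574.2 -204.1   23.8]
(365, 187) [ 605.1 -159.5    7.5]
(405, 195) [ 584.7 -245.8    6.3]
(163, 230) [522.2 279.3  24.5]
(345, 225) [ 523.5 -112.5    1.2]
(263, 246) [481.4  66.2  26.8]
```

```bash
cat >> h.py <<'E'
from scipy.spatial.transform import Rotation as R
def Rdown(yaw):  # tool x at yaw deg, z down
    c,s=np.cos(np.radians(yaw)),np.sin(np.radians(yaw))
    return np.array([[c,s,0],[s,-c,0],[0,0,-1.]])
def plan(p0,R0,p1,n,tz=0.,rot=None,nd=4):
    """linear in world over n rows; turn tz deg about tool z (or rotvec total 'rot' deg) spread evenly"""
    r=np.array([0,0,tz] if rot is None else rot,float)/n; r=np.round(r,2)
    p=np.array(p0,float);Rc=np.array(R0);rows=[]
    for i in range(n):
        tgt=p0+(np.array(p1)-p0)*(i+1)/n
        d=np.round(Rc.T@(tgt-p)/1000,nd); p=p+Rc@d*1000
        Rc=Rc@R.from_rotvec(r,degrees=True).as_matrix()
        rows.append([d.tolist(),r.tolist()])
    for i in range(0,n,10): print(str(rows[i:i+10]).replace(" ",""))
    print("end",p.round(1),R.from_matrix(Rc).as_euler('xyz',degrees=True).round(2),"yaw",np.degrees(np.arctan2(Rc[1,0],Rc[0,0])).round(2))
    return p,Rc
E
python3 - <<'E'
from h import *
plan(np.array([295.3,-607,237.6]),Rdown(115.9),[520,279.7,130],30,tz=-200.7,nd=3)
E
```

```text
[[[0.023,0.02,0.004],[0.0,0.0,-6.69]],[[0.021,0.022,0.003],[0.0,0.0,-6.69]],[[0.018,0.024,0.004],[0.0,0.0,-6.69]],[[0.015,0.027,0.003],[0.0,0.0,-6.69]],[[0.012,0.028,0.004],[0.0,0.0,-6.69]],[[0.009,0.029,0.004],[0.0,0.0,-6.69]],[[0.005,0.03,0.003],[0.0,0.0,-6.69]],[[0.002,0.031,0.004],[0.0,0.0,-6.69]],[[-0.002,0.03,0.003],[0.0,0.0,-6.69]],[[-0.006,0.03,0.004],[0.0,0.0,-6.69]]]
[[[-0.009,0.029,0.003],[0.0,0.0,-6.69]],[[-0.012,0.028,0.004],[0.0,0.0,-6.69]],[[-0.015,0.027,0.004],[0.0,0.0,-6.69]],[[-0.019,0.024,0.003],[0.0,0.0,-6.69]],[[-0.021,0.022,0.004],[0.0,0.0,-6.69]],[[-0.023,0.019,0.003],[0.0,0.0,-6.69]],[[-0.026,0.017,0.004],[0.0,0.0,-6.69]],[[-0.027,0.013,0.004],[0.0,0.0,-6.69]],[[-0.029,0.01,0.003],[0.0,0.0,-6.69]],[[-0.03,0.007,0.004],[0.0,0.0,-6.69]]]
[[[-0.03,0.003,0.003],[0.0,0.0,-6.69]],[[-0.031,0.0,0.004],[0.0,0.0,-6.69]],[[-0.03,-0.004,0.003],[0.0,0.0,-6.69]],[[-0.03,-0.007,0.004],[0.0,0.0,-6.69]],[[-0.028,-0.011,0.004],[0.0,0.0,-6.69]],[[-0.027,-0.014,0.003],[0.0,0.0,-6.69]],[[-0.026,-0.017,0.004],[0.0,0.0,-6.69]],[[-0.023,-0.02,0.003],[0.0,0.0,-6.69]],[[-0.02,-0.022,0.004],[0.0,0.0,-6.69]],[[-0.018,-0.025,0.004],[0.0,0.0,-6.69]]]
end [520.  279.5 129.6] [180.    0.  -43.4] yaw -43.4
```

Call:
{"api": "move_arm", "payload": {"motion": [[[0.023,0.02,0.004],[0,0,-6.69]],[[0.021,0.022,0.003],[0,0,-6.69]],[[0.018,0.024,0.004],[0,0,-6.69]],[[0.015,0.027,0.003],[0,0,-6.69]],[[0.012,0.028,0.004],[0,0,-6.69]],[[0.009,0.029,0.004],[0,0,-6.69]],[[0.005,0.03,0.003],[0,0,-6.69]],[[0.002,0.031,0.004],[0,0,-6.69]],[[-0.002,0.03,0.003],[0,0,-6.69]],[[-0.006,0.03,0.004],[0,0,-6.69]]], "claw": 0}}

```text
time_s: 1.15
ee_pos: [370.3, -310.4, 201.4]
eef_rot: [[-0.999, -0.054, 0.0], [-0.054, 0.999, 0.0], [-0.0, 0.0, -1.0]]
contact_force: [0.4, 0.0, 0.6]
width: 0.999
```

Run:
```python
from h import *
from cell import ctrl
s=ctrl.read_state();print(s["time_s"],s["ee_pos"],s["contact_force"],s["qpos"])
c=ctrl.capture("wrist");pickle.dump(c,open("pics/w1.pkl","wb"));cv2.imwrite("pics/w1.png",c["image"][:,:,::-1])
```

```text
1.15 [ 370.28452567 -310.41482059  201.44066071] [0.42624923 0.03258045 0.62619592] [-2.89528755e-01  6.85751740e-02 -4.51771513e-01 -6.77239523e-05
 -1.05034275e+00  3.43848004e-01]
```

View pics/w1.png

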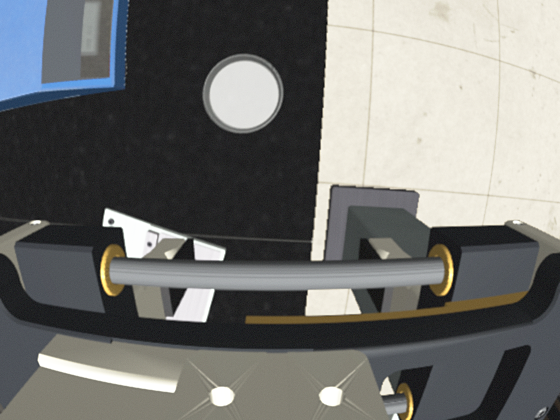

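The wrist view sees beside the gripper, with the gauge edge at about (165,245). Motion tracks well, so I'll continue.

Call:
{"api": "move_arm", "payload": {"motion": [[[-0.009,0.029,0.003],[0,0,-6.69]],[[-0.012,0.028,0.004],[0,0,-6.69]],[[-0.015,0.027,0.004],[0,0,-6.69]],[[-0.019,0.024,0.003],[0,0,-6.69]],[[-0.021,0.022,0.004],[0,0,-6.69]],[[-0.023,0.019,0.003],[0,0,-6.69]],[[-0.026,0.017,0.004],[0,0,-6.69]],[[-0.027,0.013,0.004],[0,0,-6.69]],[[-0.029,0.01,0.003],[0,0,-6.69]],[[-0.03,0.007,0.004],[0,0,-6.69]]]}}

```text
time_s: 2.2
ee_pos: [444.9, -14.5, 165.6]
eef_rot: [[-0.342, -0.94, 0.0], [-0.94, 0.342, 0.0], [-0.0, -0.0, -1.0]]
contact_force: [0.0, -0.8, 0.4]
width: 1.0
```

Call:
{"api": "move_arm", "payload": {"motion": [[[-0.03,0.003,0.003],[0,0,-6.69]],[[-0.031,0.0,0.004],[0,0,-6.69]],[[-0.03,-0.004,0.003],[0,0,-6.69]],[[-0.03,-0.007,0.004],[0,0,-6.69]],[[-0.028,-0.011,0.004],[0,0,-6.69]],[[-0.027,-0.014,0.003],[0,0,-6.69]],[[-0.026,-0.017,0.004],[0,0,-6.69]],[[-0.023,-0.02,0.003],[0,0,-6.69]],[[-0.02,-0.022,0.004],[0,0,-6.69]],[[-0.018,-0.025,0.004],[0,0,-6.69]]]}}

```text
time_s: 3.2
ee_pos: [519.4, 280.9, 129.2]
eef_rot: [[0.73, -0.683, -0.0], [-0.683, -0.73, -0.0], [-0.0, 0.0, -1.0]]
contact_force: [-0.3, 0.5, 0.6]
width: 1.002
```

Run:
```python
from h import *
from cell import ctrl
s=ctrl.read_state();print(s["time_s"],s["ee_pos"],s["eef_rot"],s["contact_force"],s["qpos"])
for n in("wrist","top"):
    c=ctrl.capture(n);pickle.dump(c,open(f"pics/{n}2.pkl","wb"));cv2.imwrite(f"pics/{n}2.png",c["image"][:,:,::-1])
```

```text
3.2 [519.39791082 280.8538753  129.21488398] [[ 7.30278653e-01 -6.83149330e-01 -2.84880979e-04]
 [-6.83149386e-01 -7.30278629e-01 -2.01567803e-04]
 [-7.03415808e-05  3.41816929e-04 -9.99999939e-01]] [-0.31700306  0.48662698  0.59994694] [ 8.26478659e-01  3.13071857e-01 -3.21634693e-01 -9.06180669e-05
 -9.36431041e-01  1.56310116e+00]
```

View pics/wrist2.png

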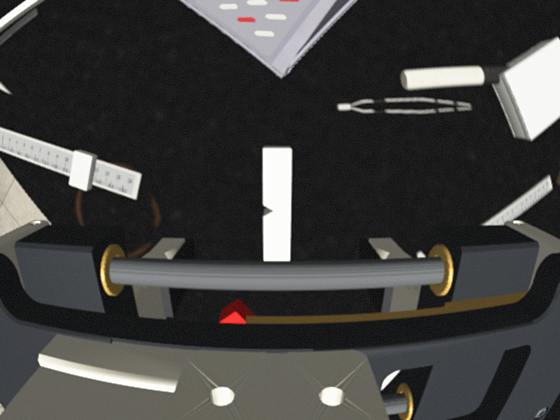

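View pics/top2.png

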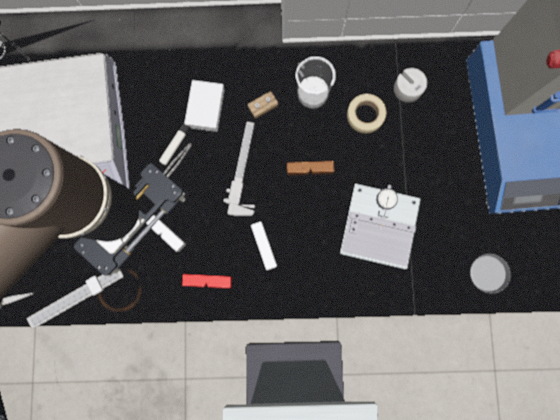

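```bash
cat >> h.py <<'E'
def fray(c,uv):
    K=c["intrinsics"];uv=np.atleast_2d(uv).astype(float)
    a=np.c_[uv[:,0]-K[0,2],-(uv[:,1]-K[1,2])];r=np.linalg.norm(a,axis=1);th=r/K[0,0]
    d=np.c_[a/np.maximum(r,1e-9)[:,None]*np.sin(th)[:,None],-np.cos(th)]
    return d@np.array(c["attitude"]).T
def fonz(c,uv,z):
    d=fray(c,uv);o=np.array(c["origin"]);t=(z-o[2])/d[:,2];return o+d*t[:,None]
E
python3 - <<'E'
from h import *
w=ld("wrist2");print(w["origin"])
uv=[[263.5,147.5],[292,147.5],[290.5,261],[263,261],[263,206],[263,217],[272,211.5]]
P=fonz(w,uv,25);print(P.round(1))
im=w["image"][140:270,240:310,::-1]
cv2.imwrite("pics/w2z.png",cv2.convertScaleAbs(cv2.resize(im,None,fx=4.5,fy=4.5,interpolation=3),alpha=.7))
a=P[1]-P[0];b=P[2]-P[1];l=P[4]-P[0];print(np.linalg.norm(a),np.degrees(np.arctan2(b[1],b[0])))
E
```

```text
[564.99240878 330.39784566 276.8439989 ]
[[546.  324.6  25. ]
 [562.  309.6  25. ]
 [497.3 240.7  25. ]
 [480.4 256.6  25. ]
 [513.6 291.1  25. ]
 [507.2 284.5  25. ]
 [515.7 282.9  25. ]]
22.011987849756945 -133.21169255249657
```

View pics/w2z.png

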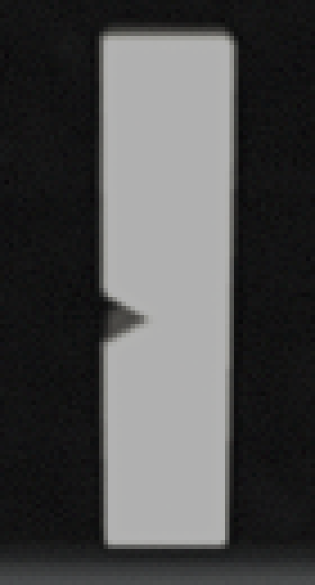

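Both cameras agree: the bar centre is near (519,280) with its axis at 46.7°. Next is the descent, to put the fingertips about 13.5 mm above the worktop.

Call:
{"api": "move_arm", "payload": {"motion": [[[0.0,0.001,0.015],[0,0,0]],[[0,0,0.015],[0,0,0]],[[0,0,0.015],[0,0,0]],[[0,0,0.015],[0,0,0]],[[0,0,0.015],[0,0,0]],[[0,0,0.015],[0,0,0]],[[0,0,0.01],[0,0,0]],[[0,0,0.004],[0,0,0]],[[0,0,0],[0,0,0]],[[0,0,0],[0,0,0]]]}}

```text
time_s: 4.3
ee_pos: [518.9, 279.2, 26.1]
eef_rot: [[0.727, -0.687, 0.001], [-0.687, -0.727, 0.0], [0.0, -0.001, -1.0]]
contact_force: [0.1, -0.1, -0.1]
width: 1.0
```

Call:
{"api": "move_arm", "payload": {"motion": [[[0,0,0.0015],[0,0,0]],[[0,0,0],[0,0,0]],[[0,0,0],[0,0,0]],[[0,0,0],[0,0,0]],[[0,0,0],[0,0,0]],[[0,0,0],[0,0,0]],[[0,0,0],[0,0,0]],[[0,0,0],[0,0,0]],[[0,0,0],[0,0,0]],[[0,0,0],[0,0,0]]], "claw": 1, "force": 25}}

```text
time_s: 5.3
ee_pos: [518.6, 279.0, 24.1]
eef_rot: [[0.727, -0.687, -0.0], [-0.687, -0.727, -0.0], [0.0, 0.0, -1.0]]
contact_force: [1.4, 0.7, -0.3]
width: 0.245
```

Grip opening is 21.6 mm, so it's holding. Lift, then a waypoint beside the gauge where the wrist camera can see it.

Run:
```python
from h import *
plan(np.array([518.6,279,104.]),Rdown(-43.4),[495,-60,150],26,tz=151.2,nd=3)
```

```text
[[[0.008,0.01,-0.002],[0.0,0.0,5.82]],[[0.01,0.009,-0.002],[0.0,0.0,5.82]],[[0.01,0.009,-0.001],[0.0,0.0,5.82]],[[0.011,0.007,-0.002],[0.0,0.0,5.82]],[[0.011,0.006,-0.002],[0.0,0.0,5.82]],[[0.012,0.004,-0.002],[0.0,0.0,5.82]],[[0.013,0.004,-0.001],[0.0,0.0,5.82]],[[0.013,0.002,-0.002],[0.0,0.0,5.82]],[[0.013,0.001,-0.002],[0.0,0.0,5.82]],[[0.013,-0.0,-0.002],[0.0,0.0,5.82]]]
[[[0.013,-0.002,-0.001],[0.0,0.0,5.82]],[[0.013,-0.003,-0.002],[0.0,0.0,5.82]],[[0.012,-0.004,-0.002],[0.0,0.0,5.82]],[[0.012,-0.006,-0.002],[0.0,0.0,5.82]],[[0.011,-0.007,-0.002],[0.0,0.0,5.82]],[[0.011,-0.007,-0.001],[0.0,0.0,5.82]],[[0.009,-0.009,-0.002],[0.0,0.0,5.82]],[[0.009,-0.01,-0.002],[0.0,0.0,5.82]],[[0.007,-0.011,-0.002],[0.0,0.0,5.82]],[[0.007,-0.011,-0.001],[0.0,0.0,5.82]]]
[[[0.005,-0.012,-0.002],[0.0,0.0,5.82]],[[0.005,-0.012,-0.002],[0.0,0.0,5.82]],[[0.002,-0.013,-0.002],[0.0,0.0,5.82]],[[0.002,-0.013,-0.001],[0.0,0.0,5.82]],[[0.0,-0.013,-0.002],[0.0,0.0,5.82]],[[-0.001,-0.013,-0.002],[0.0,0.0,5.82]]]
end [495.  -59.9 150. ] [180.     0.   165.28] yaw 165.28
```

Call:
{"api": "move_arm", "payload": {"motion": [[[0,0,-0.01],[0,0,0]],[[0,0,-0.01],[0,0,0]],[[0,0,-0.01],[0,0,0]],[[0,0,-0.01],[0,0,0]],[[0,0,-0.01],[0,0,0]],[[0,0,-0.01],[0,0,0]],[[0,0,-0.01],[0,0,0]],[[0,0,-0.01],[0,0,0]],[[0,0,0],[0,0,0]],[[0,0,0],[0,0,0]]]}}

```text
time_s: 6.3
ee_pos: [518.6, 279.1, 104.2]
eef_rot: [[0.727, -0.687, 0.0], [-0.687, -0.727, 0.0], [-0.0, -0.0, -1.0]]
contact_force: [-0.9, 0.4, -1.2]
width: 0.245
```

Call:
{"api": "move_arm", "payload": {"motion": [[[0.008,0.01,-0.002],[0,0,5.82]],[[0.01,0.009,-0.002],[0,0,5.82]],[[0.01,0.009,-0.001],[0,0,5.82]],[[0.011,0.007,-0.002],[0,0,5.82]],[[0.011,0.006,-0.002],[0,0,5.82]],[[0.012,0.004,-0.002],[0,0,5.82]],[[0.013,0.004,-0.001],[0,0,5.82]],[[0.013,0.002,-0.002],[0,0,5.82]],[[0.013,0.001,-0.002],[0,0,5.82]],[[0.013,0,-0.002],[0,0,5.82]]]}}

```text
time_s: 7.3
ee_pos: [508.9, 147.9, 121.4]
eef_rot: [[-0.205, -0.979, -0.001], [-0.979, 0.205, -0.001], [0.001, 0.001, -1.0]]
contact_force: [-0.3, 0.3, -0.3]
width: 0.246
```

Call:
{"api": "move_arm", "payload": {"motion": [[[0.013,-0.002,-0.001],[0,0,5.82]],[[0.013,-0.003,-0.002],[0,0,5.82]],[[0.012,-0.004,-0.002],[0,0,5.82]],[[0.012,-0.006,-0.002],[0,0,5.82]],[[0.011,-0.007,-0.002],[0,0,5.82]],[[0.011,-0.007,-0.001],[0,0,5.82]],[[0.009,-0.009,-0.002],[0,0,5.82]],[[0.009,-0.01,-0.002],[0,0,5.82]],[[0.007,-0.011,-0.002],[0,0,5.82]],[[0.007,-0.011,-0.001],[0,0,5.82]]]}}

```text
time_s: 8.3
ee_pos: [500.4, 17.5, 138.6]
eef_rot: [[-0.94, -0.342, -0.001], [-0.342, 0.94, -0.0], [0.001, 0.0, -1.0]]
contact_force: [0.4, 0.1, -0.9]
width: 0.246
```

Call:
{"api": "move_arm", "payload": {"motion": [[[0.005,-0.012,-0.002],[0,0,5.82]],[[0.005,-0.012,-0.002],[0,0,5.82]],[[0.002,-0.013,-0.002],[0,0,5.82]],[[0.002,-0.013,-0.001],[0,0,5.82]],[[0,-0.013,-0.002],[0,0,5.82]],[[-0.001,-0.013,-0.002],[0,0,5.82]],[[0,0,0],[0,0,0]],[[0,0,0],[0,0,0]],[[0,0,0],[0,0,0]],[[0,0,0],[0,0,0]]]}}

```text
time_s: 9.3
ee_pos: [495.2, -59.5, 149.8]
eef_rot: [[-0.968, 0.252, -0.0], [0.252, 0.968, -0.0], [0.0, -0.0, -1.0]]
contact_force: [-0.5, 0.9, -0.2]
width: 0.246
```

Run:
```python
from h import *
from cell import ctrl
s=ctrl.read_state();print(s["time_s"],s["ee_pos"],s["eef_rot"],s["contact_force"],s["qpos"],s["width"])
for n in("wrist","scene"):
    c=ctrl.capture(n);pickle.dump(c,open(f"pics/{n}3.pkl","wb"));cv2.imwrite(f"pics/{n}3.png",c["image"][:,:,::-1])
```

```text
9.3 [495.20251947 -59.47468655 149.83351744] [[-9.67781736e-01  2.51790278e-01 -4.07869674e-04]
 [ 2.51790320e-01  9.67781810e-01 -5.22956897e-05]
 [ 3.81561305e-04 -1.53308449e-04 -9.99999915e-01]] [-0.45609382  0.8758753  -0.20455315] [ 2.75145809e-01  1.48104551e-01 -4.92078669e-01 -7.53953807e-05
 -9.31019844e-01 -5.29630506e-01] 0.24571844539835855
```

View pics/wrist3.png

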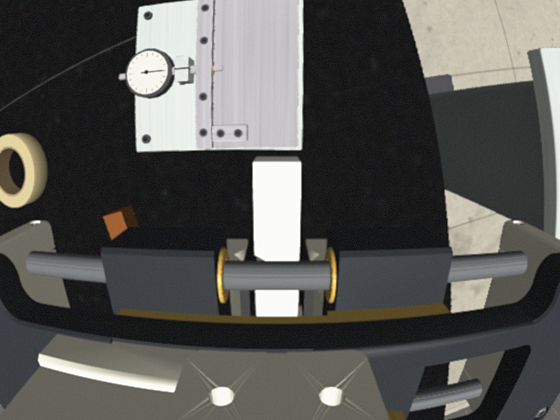

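View pics/scene3.png

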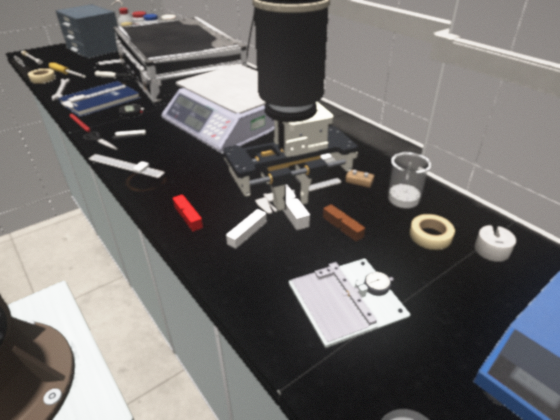

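The wrist view shows the gauge at (220,75): fence, stop (230,132), dial (148,72), plunger tip (218,68), with the gripped bar below. Zooming for accurate points.

Run:
```python
from h import *
w=ld("wrist3")
im=w["image"][0:160,130:310,::-1]
im=cv2.convertScaleAbs(cv2.resize(im,None,fx=4.4,fy=3.75 if 0 else 4.4,interpolation=3),alpha=.75)
im=im[:600] if 0 else im
print(im.shape);cv2.imwrite("pics/w3a.png",im[:360]);cv2.imwrite("pics/w3b.png",im[340:])
```

```text
(704, 792, 3)
```

View pics/w3a.png

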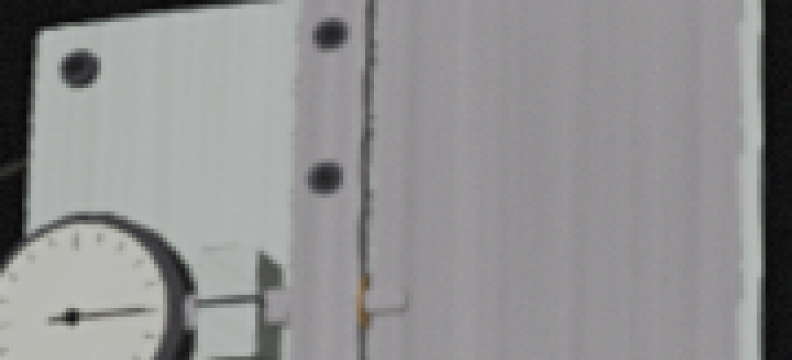

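View pics/w3b.png

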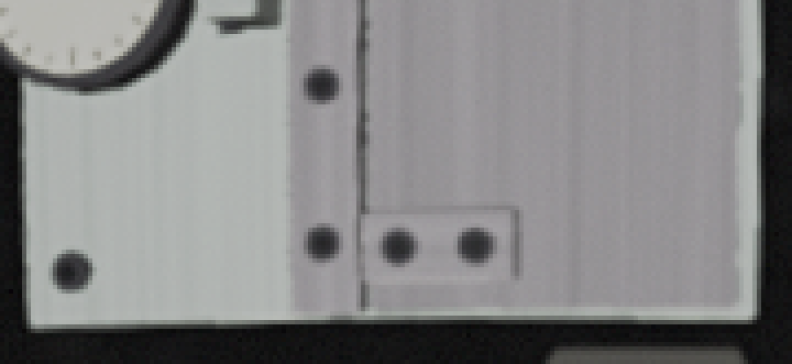

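```bash
cat > g.py <<'E'
from h import *
w=ld("wrist3")
def q(x,y): return [(x+.5)/4.4-.5+130,(y+.5)/4.4-.5]
F=fonz(w,[q(369,40),q(365,150),q(361,250),q(359,420),q(360,470),q(360,640)],22)
S=fonz(w,[q(365,547),q(440,547),q(516,548)],22)
T=fonz(w,[q(406,301)],17)[0];B=fonz(w,[q(363,301)],17)[0]
D=fonz(w,[q(84,318)],25)[0]
bed=fonz(w,[q(741,100),q(741,300),q(738,640)],12)
far=fonz(w,[q(38,30),q(30,665),q(757,660),q(765,0)],12)
E
python3 - <<'E'
from g import *
for n in("F","S","T","B","D","bed","far"): print(n,globals()[n].round(1).tolist())
def ang(P):
    v=P[-1]-P[0];return np.degrees(np.arctan2(v[1],v[0]))
print("fence dir",ang(F),"stop dir",ang(S),"bed edge",ang(bed))
for a in(-14.3,-14.6,-14.9):
    ex=np.array([np.cos(np.radians(a)),np.sin(np.radians(a))]);ey=np.array([-ex[1],ex[0]])
    f=F[:,:2]@ex; s=S[:,:2]@ey
    print(a,"fence x",f.round(1),"stop y-50",(s-50).round(1),"bed+74",(bed[:,:2]@ex+74).round(1),"tip+9",T[:2]@ex+9,T[:2]@ey,"dial",D[:2]@ex-58,D[:2]@ey)
E
```

```text
F [[503.9, -239.4, 22.0], [510.1, -216.4, 22.0], [515.8, -196.5, 22.0], [524.7, -163.7, 22.0], [527.0, -154.1, 22.0], [535.9, -122.1, 22.0]]
S [[530.0, -139.3, 22.0], [515.9, -135.2, 22.0], [501.9, -131.0, 22.0]]
T [510.5, -184.9, 17.0]
B [518.7, -187.5, 17.0]
D [572.6, -201.3, 25.0]
bed [[436.2, -209.6, 12.0], [447.1, -168.5, 12.0], [464.8, -102.3, 12.0]]
far [[573.1, -274.0, 12.0], [609.3, -138.2, 12.0], [462.1, -97.5, 12.0], [425.5, -230.5, 12.0]]
fence dir 74.73230100043983 stop dir 163.60606446669624 bed edge 75.06821227379896
-14.3 fence x [547.4 547.8 548.4 548.8 548.8 549.5] stop y-50 [-54.1 -53.6 -53. ] bed+74 [548.4 548.9 549.6] tip+9 549.3413977572972 -53.0469080301091 dial 546.5708167354222 -53.678521922584
-14.6 fence x [548.  548.2 548.7 549.  548.8 549.4] stop y-50 [-51.2 -50.8 -50.3] bed+74 [548.9 549.1 549.6] tip+9 549.611742582926 -50.21697286094314 dial 546.8435882275642 -50.512275180728544
-14.9 fence x [548.5 548.6 549.  549.1 548.9 549.3] stop y-50 [-48.4 -48.  -47.6] bed+74 [549.4 549.4 549.5] tip+9 549.8672662645438 -47.385660968099266 dial 547.0997776272002 -47.344643619332885
```

Run:
```python
from g import *
im=w["image"][145:240,240:315,::-1];cv2.imwrite("pics/w3c.png",cv2.convertScaleAbs(cv2.resize(im,None,fx=6,fy=6,interpolation=3),alpha=.7))
P=fonz(w,[[253.5,162],[301,162],[254,230],[301,230]],150.7);print(P)
Rt=Rdown(165.42);print((P-[495.2,-59.5,149.8])@Rt)
```

```text
[[ 492.43573392 -110.22689528  150.7       ]
 [ 471.58102181 -104.79358113  150.7       ]
 [ 500.8802835   -78.95878032  150.7       ]
 [ 479.21384559  -73.3031212   150.7       ]]
[[-10.09431121 -49.78919514  -0.9       ]
 [ 11.45655528 -49.78063844  -0.9       ]
 [-10.3957508  -17.40224461  -0.9       ]
 [ 11.99667281 -17.38284008  -0.9       ]]
```

View pics/w3c.png

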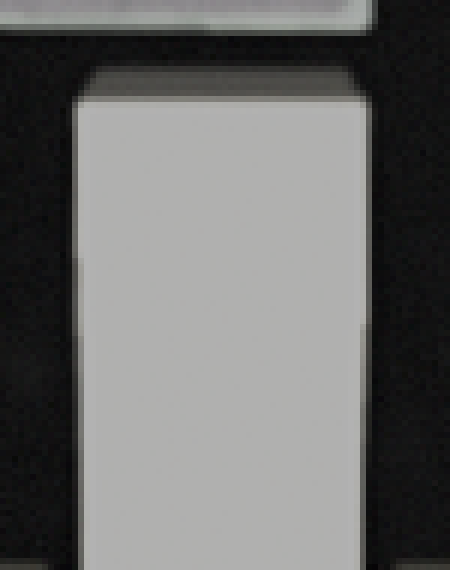

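Gauge origin is about (518.2,-187.0) with its x axis at -15.0°, and the bar is centred in the grip to within 1 mm. Moving to hover 14 mm off the fence and 4 mm short of the stop.

Call:
{"api": "move_arm", "payload": {"motion": [[[-0.0029,-0.0121,0.008],[0,0,0.04]],[[-0.0029,-0.0121,0.008],[0,0,0.04]],[[-0.0029,-0.0121,0.008],[0,0,0.04]],[[-0.0029,-0.0121,0.008],[0,0,0.04]],[[-0.0029,-0.0121,0.008],[0,0,0.04]],[[-0.0029,-0.0121,0.008],[0,0,0.04]],[[-0.0029,-0.0121,0.008],[0,0,0.04]],[[-0.0029,-0.0121,0.008],[0,0,0.04]],[[-0.0029,-0.0121,0.008],[0,0,0.04]],[[-0.0029,-0.0121,0.008],[0,0,0.04]]]}}

```text
time_s: 10.4
ee_pos: [492.3, -185.4, 69.4]
eef_rot: [[-0.966, 0.26, 0.0], [0.26, 0.966, -0.0], [-0.0, -0.0, -1.0]]
contact_force: [0.0, 0.7, 0.4]
width: 0.242
```

Call:
{"api": "move_arm", "payload": {"motion": [[[0,0,0.006],[0,0,0]],[[0,0,0.006],[0,0,0]],[[0,0,0.006],[0,0,0]],[[0,0,0.006],[0,0,0]],[[0,0,0.004],[0,0,0]],[[0,0,0.002],[0,0,0]],[[0,0,0],[0,0,0]],[[0,0,0],[0,0,0]],[[0,0,0],[0,0,0]],[[0,0,0],[0,0,0]]]}}

```text
time_s: 11.4
ee_pos: [492.4, -184.3, 40.3]
eef_rot: [[-0.966, 0.26, 0.0], [0.26, 0.966, 0.0], [-0.0, 0.0, -1.0]]
contact_force: [0.7, -1.2, -1.1]
width: 0.25
```

Run:
```python
from h import *
from cell import ctrl
s=ctrl.read_state();print(s["time_s"],s["ee_pos"],s["eef_rot"],s["contact_force"],s["qpos"],s["width"])
for n in("scene","top"):
    c=ctrl.capture(n);pickle.dump(c,open(f"pics/{n}4.pkl","wb"))
    im=c["image"][:,:,::-1]; im=im[230:350,270:420] if n=="scene" else im[170:280,330:430]
    cv2.imwrite(f"pics/{n}4.png",cv2.convertScaleAbs(cv2.resize(im,None,fx=5,fy=5,interpolation=3),alpha=.75))
```

```text
11.4 [ 492.42733109 -184.29002916   40.29246531] [[-9.65573827e-01  2.60128698e-01  4.95438985e-04]
 [ 2.60128732e-01  9.65573945e-01  5.87930352e-06]
 [-4.76853599e-04  1.34554817e-04 -9.99999877e-01]] [ 0.69997529 -1.16215232 -1.08525025] [ 1.52965688e-02  3.33784562e-01 -5.54892525e-01  2.69755152e-06
 -6.81623769e-01 -2.78454184e-01] 0.24956135243518082
```

View pics/scene4.png

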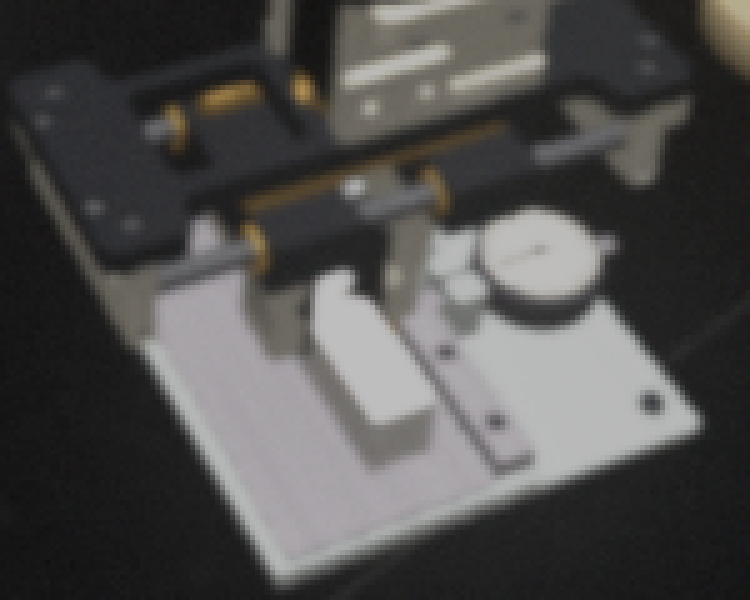

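View pics/top4.png

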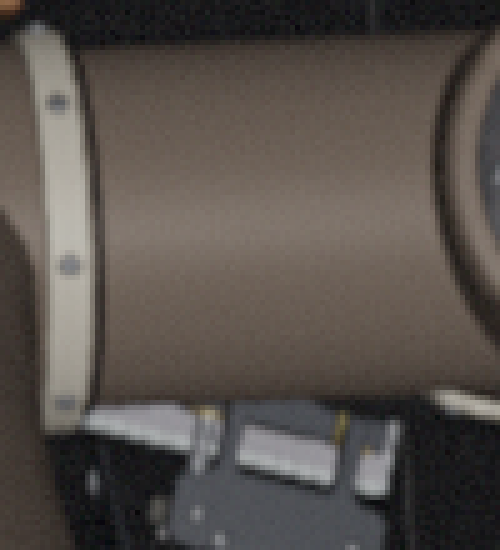

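The scene view shows the bar above the bed, parallel to the fence, with the finger clear of the fence. Lowering onto the bed.

Call:
{"api": "move_arm", "payload": {"motion": [[[0,0,0.001],[0,0,0]],[[0,0,0.001],[0,0,0]],[[0,0,0.0005],[0,0,0]],[[0,0,0.0005],[0,0,0]],[[0,0,0.0005],[0,0,0]],[[0,0,0.0005],[0,0,0]],[[0,0,0.0002],[0,0,0]],[[0,0,0],[0,0,0]],[[0,0,0],[0,0,0]],[[0,0,0],[0,0,0]]]}}

```text
time_s: 12.5
ee_pos: [492.3, -184.3, 36.0]
eef_rot: [[-0.966, 0.26, 0.0], [0.26, 0.966, -0.0], [-0.0, 0.0, -1.0]]
contact_force: [-1.5, -0.0, 3.5]
width: 0.247
```

Call:
{"api": "move_arm", "payload": {"motion": [[[0,0.0006,0],[0,0,0]],[[0,0.0006,0],[0,0,0]],[[0,0.0006,0],[0,0,0]],[[0,0.0006,0],[0,0,0]],[[0,0.0006,0],[0,0,0]],[[0,0.0006,0],[0,0,0]],[[0,0.0006,0],[0,0,0]],[[0,0.0006,0],[0,0,0]],[[0,0,0],[0,0,0]],[[0,0,0],[0,0,0]]]}}

```text
time_s: 13.5
ee_pos: [493.4, -180.1, 36.0]
eef_rot: [[-0.966, 0.26, -0.0], [0.26, 0.966, -0.001], [0.0, -0.001, -1.0]]
contact_force: [-0.7, -5.2, 4.8]
width: 0.248
```

Stop contact (-5 N) came at gauge y ≈ 0.2, as expected. Now towards the fence.

Call:
{"api": "move_arm", "payload": {"motion": [[[-0.002,0,0],[0,0,0]],[[-0.002,0,0],[0,0,0]],[[-0.002,0,0],[0,0,0]],[[-0.002,0,0],[0,0,0]],[[-0.0015,0,0],[0,0,0]],[[-0.0015,0,0],[0,0,0]],[[-0.001,0,0],[0,0,0]],[[-0.0005,0,0],[0,0,0]],[[0,0,0],[0,0,0]],[[0,0,0],[0,0,0]]]}}

```text
time_s: 14.5
ee_pos: [504.5, -183.1, 36.0]
eef_rot: [[-0.966, 0.26, -0.002], [0.26, 0.966, -0.0], [0.002, -0.001, -1.0]]
contact_force: [-4.4, -2.4, 8.2]
width: 0.243
```

Call:
{"api": "move_arm", "payload": {"motion": [[[-0.0005,0,0],[0,0,0]],[[-0.0005,0,0],[0,0,0]],[[-0.0005,0,0],[0,0,0]],[[-0.0005,0,0],[0,0,0]],[[0,0,0],[0,0,0]],[[0,0,0],[0,0,0]],[[0,0,0],[0,0,0]],[[0,0,0],[0,0,0]],[[0,0,0],[0,0,0]],[[0,0,0],[0,0,0]]]}}

```text
time_s: 15.5
ee_pos: [506.2, -183.6, 36.0]
eef_rot: [[-0.966, 0.26, -0.002], [0.26, 0.966, -0.0], [0.002, -0.001, -1.0]]
contact_force: [-3.4, -1.7, 10.2]
width: 0.249
```

Call:
{"api": "move_arm", "payload": {"motion": [[[-0.0005,0,0],[0,0,0]],[[-0.0005,0,0],[0,0,0]],[[-0.0005,0,0],[0,0,0]],[[-0.0005,0,0],[0,0,0]],[[-0.0005,0,0],[0,0,0]],[[0,0,0],[0,0,0]],[[0,0,0],[0,0,0]],[[0,0,0],[0,0,0]],[[0,0,0],[0,0,0]],[[0,0,0],[0,0,0]]]}}

```text
time_s: 16.5
ee_pos: [507.9, -184.1, 36.0]
eef_rot: [[-0.965, 0.26, -0.003], [0.26, 0.965, 0.0], [0.003, -0.001, -1.0]]
contact_force: [-5.7, -0.3, 12.1]
width: 0.249
```

Run:
```python
from h import *
from cell import ctrl
s=ctrl.read_state();print(s["time_s"],s["ee_pos"],s["eef_rot"],s["contact_force"],s["torque"],s["qpos"],s["width"])
for n in("scene",):
    c=ctrl.capture(n);pickle.dump(c,open(f"pics/{n}5.pkl","wb"))
    im=c["image"][:,:,::-1]; im=im[230:350,270:420]
    cv2.imwrite(f"pics/{n}5.png",cv2.convertScaleAbs(cv2.resize(im,None,fx=5,fy=5,interpolation=3),alpha=.75))
```

```text
16.5 [ 507.92267863 -184.0570008    35.97237826] [[-9.65489424e-01  2.60419992e-01 -3.40573377e-03]
 [ 2.60421009e-01  9.65495145e-01  1.49031622e-04]
 [ 3.32703023e-03 -7.43036170e-04 -9.99994189e-01]] [-5.70774807 -0.31899243 12.09501257] [0.07318983 2.56389485 0.03041351] [ 1.51415979e-02  3.61035228e-01 -5.23213353e-01 -3.15131261e-04
 -6.89950864e-01 -2.78356692e-01] 0.24871980448917513
```

View pics/scene5.png

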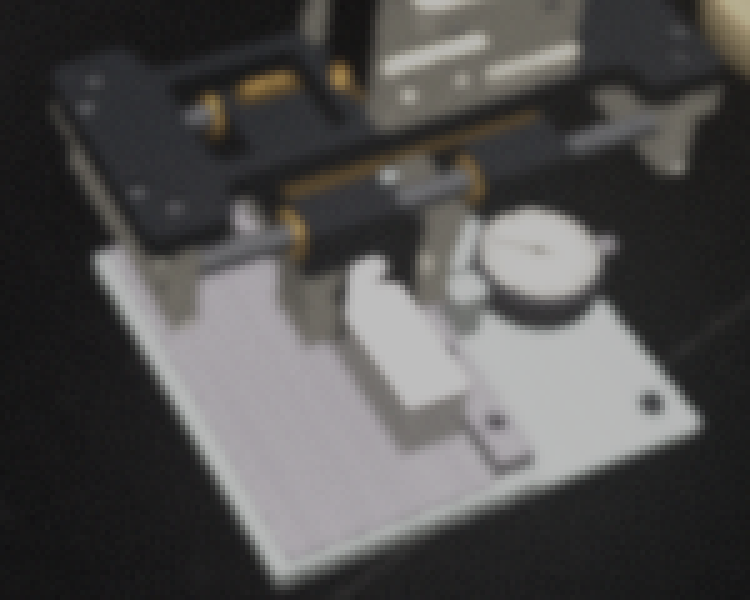

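The scene view shows the bar at the fence, parallel, with its end by the stop. TCP is at gauge x ≈ -10.7. Next I'll release, lift, turn 90°, tilt, and do the diagonal push on the bar's back top edge with the closed fingertips.

Call:
{"api": "move_arm", "payload": {"motion": [[[0,0,0],[0,0,0]],[[0,0,0],[0,0,0]],[[0,0,0],[0,0,0]],[[0,0,0],[0,0,0]],[[0,0,0],[0,0,0]],[[0,0,0],[0,0,0]],[[0,0,-0.005],[0,0,0]],[[0,0,-0.01],[0,0,0]],[[0,0,-0.015],[0,0,0]],[[0,0,-0.015],[0,0,0]]], "claw": 0.6}}

```text
time_s: 17.55
ee_pos: [510.5, -184.0, 81.8]
eef_rot: [[-0.966, 0.26, 0.001], [0.26, 0.966, -0.0], [-0.001, 0.0, -1.0]]
contact_force: [0.2, -0.2, 0.3]
width: 0.403
```

Run:
```python
from h import *
from cell import ctrl
s=ctrl.read_state();print(s["time_s"],s["ee_pos"],s["eef_rot"],s["contact_force"],s["torque"],s["qpos"],s["width"])
for n in("scene",):
    c=ctrl.capture(n);pickle.dump(c,open(f"pics/{n}6.pkl","wb"))
    im=c["image"][:,:,::-1]; im=im[230:350,270:420]
    cv2.imwrite(f"pics/{n}6.png",cv2.convertScaleAbs(cv2.resize(im,None,fx=5,fy=5,interpolation=3),alpha=.75))
p=s["ee_pos"];p0=p.copy()
# goal after tilt: contact point gauge (-22-?,0,37); tip face centre backed off 30mm along tool z
ex=np.array([.9659,-.2588,0]);ey=np.array([.2588,.9659,0]);o=np.array([518.2,-187.,0]);ez=np.array([0,0,1.])
th=np.radians(40);t=ex*np.sin(th)-ez*np.cos(th)
tip=o-22*ex+37*ez-30*t; tcp=tip-11*t; print("goal",tcp)
# turn -90 about z over 11 rows moving to xy; then tilt 40 over 9 rows
mid=np.array([tcp[0],tcp[1],120.])
print("mid",mid)
pm,Rm=plan(p0,s["eef_rot"],mid,11,tz=-90,nd=3)
plan(pm,Rm,tcp,9,rot=[40,0,0],nd=3)
```

```text
17.55 [ 510.49901291 -184.04833703   81.790026  ] [[-9.65623755e-01  2.59942927e-01  6.62010281e-04]
 [ 2.59942925e-01  9.65623978e-01 -8.97229294e-05]
 [-6.62575842e-04  8.54462970e-05 -9.99999777e-01]] [ 0.2144671  -0.20567527  0.26289913] [ 0.03697921  0.01326251 -0.01083546] [ 1.52990502e-02  2.98258516e-01 -4.78672672e-01  1.40105868e-04
 -7.93204583e-01 -2.78360438e-01] 0.40287212733516053
goal [ 471.49458936 -174.48590923   68.40782217]
mid [ 471.49458936 -174.48590923  120.        ]
[[[0.004,-0.0,-0.003],[0.0,0.0,-8.18]],[[0.003,0.0,-0.004],[0.0,0.0,-8.18]],[[0.004,0.001,-0.003],[0.0,0.0,-8.18]],[[0.003,0.002,-0.004],[0.0,0.0,-8.18]],[[0.003,0.002,-0.003],[0.0,0.0,-8.18]],[[0.003,0.002,-0.004],[0.0,0.0,-8.18]],[[0.003,0.003,-0.003],[0.0,0.0,-8.18]],[[0.002,0.003,-0.004],[0.0,0.0,-8.18]],[[0.001,0.003,-0.003],[0.0,0.0,-8.18]],[[0.001,0.003,-0.004],[0.0,0.0,-8.18]]]
[[[0.001,0.004,-0.003],[0.0,0.0,-8.18]]]
end [ 471.5 -174.6  119.8] [-179.96    0.   -105.09] yaw -105.09
[[[-0.0,0.0,0.006],[4.44,0.0,0.0]],[[-0.0,0.0,0.005],[4.44,0.0,0.0]],[[-0.0,0.001,0.006],[4.44,0.0,0.0]],[[-0.0,0.002,0.006],[4.44,0.0,0.0]],[[-0.0,0.001,0.005],[4.44,0.0,0.0]],[[-0.0,0.003,0.005],[4.44,0.0,0.0]],[[-0.0,0.002,0.005],[4.44,0.0,0.0]],[[-0.0,0.003,0.005],[4.44,0.0,0.0]],[[-0.0,0.003,0.005],[4.44,0.0,0.0]]]
end [ 471.9 -174.7   68.6] [-140.      0.   -105.09] yaw -105.09
```

View pics/scene6.png

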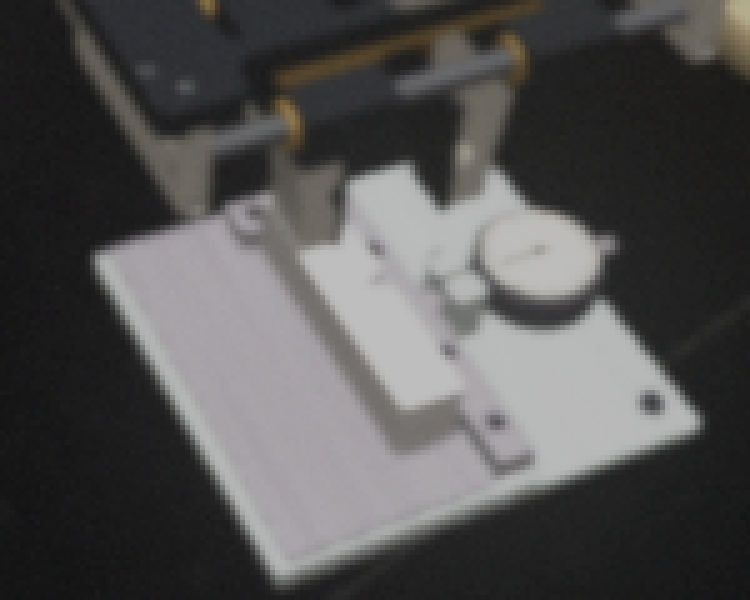

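The bar lies flat on the bed with its notch at the plunger. Turning and tilting the tool, gripper closed.

Call:
{"api": "move_arm", "payload": {"motion": [[[0.004,0,-0.003],[0,0,-8.2]],[[0.003,0,-0.004],[0,0,-8.2]],[[0.004,0.001,-0.003],[0,0,-8.2]],[[0.003,0.002,-0.004],[0,0,-8.2]],[[0.003,0.002,-0.003],[0,0,-8.2]],[[0.003,0.002,-0.004],[0,0,-8.2]],[[0.003,0.003,-0.003],[0,0,-8.2]],[[0.002,0.003,-0.004],[0,0,-8.2]],[[0.001,0.003,-0.003],[0,0,-8.2]],[[0.001,0.003,-0.004],[0,0,-8.2]]], "claw": 1}}

```text
time_s: 18.6
ee_pos: [475.4, -175.2, 116.3]
eef_rot: [[-0.387, -0.922, 0.001], [-0.922, 0.387, 0.0], [-0.0, -0.001, -1.0]]
contact_force: [-0.5, -0.1, 0.2]
width: 0.004
```

Call:
{"api": "move_arm", "payload": {"motion": [[[0.001,0.004,-0.003],[0,0,-8.0]],[[0,0,0.001],[4.44,0,0]],[[0,0,0],[4.44,0,0]],[[0,0.001,0.001],[4.44,0,0]],[[0,0.001,0.001],[4.44,0,0]],[[0,0.001,0],[4.44,0,0]],[[0,0.001,0],[4.44,0,0]],[[0,0.001,0],[4.44,0,0]],[[0,0.001,0],[4.44,0,0]],[[0,0.001,0],[4.44,0,0]]]}}

```text
time_s: 19.6
ee_pos: [480.9, -217.4, 171.1]
eef_rot: [[-0.214, -0.795, 0.567], [-0.974, 0.221, -0.057], [-0.08, -0.564, -0.822]]
contact_force: [-0.7, -0.6, -0.4]
width: 0.006
```

```bash
cat > tipg.py <<'E'
from h import *
ex=np.array([.9659,-.2588,0]);ey=np.array([.2588,.9659,0]);o=np.array([518.2,-187.,0]);ez=np.array([0,0,1.])
def rep(s):
    tip=s["ee_pos"]+11*s["eef_rot"][:,2]; d=tip-o; G=np.c_[ex,ey,ez]
    print(s["time_s"],"tip gauge",[round(float(d@v),2) for v in(ex,ey,ez)],"\nF gauge",(s["contact_force"]@G).round(2),"M",s["torque"].round(2),"\ntool axes in gauge\n",(G.T@s["eef_rot"]).round(3),"w",s["width"],"q",s["qpos"].round(2))
E
python3 - <<'E'
from tipg import *
from cell import ctrl
rep(ctrl.read_state())
for n in("scene","wrist"):
    c=ctrl.capture(n);pickle.dump(c,open(f"pics/{n}7.pkl","wb"))
    im=c["image"][:,:,::-1]
    if n=="scene": im=cv2.resize(im[180:350,230:430],None,fx=3.5,fy=3.5,interpolation=3)
    cv2.imwrite(f"pics/{n}7.png",cv2.convertScaleAbs(im,alpha=.75))
E
```

```text
19.6 tip gauge [-21.96, -38.05, 162.09] 
F gauge [-0.52 -0.71 -0.39] M [0.13 2.09 0.05] 
tool axes in gauge
 [[ 0.045 -0.826  0.562]
 [-0.996  0.008  0.091]
 [-0.08  -0.564 -0.822]] w 0.0056608393810538985 q [-0.07 -0.09 -1.01  0.41 -0.04  1.  ]
```

View pics/scene7.png

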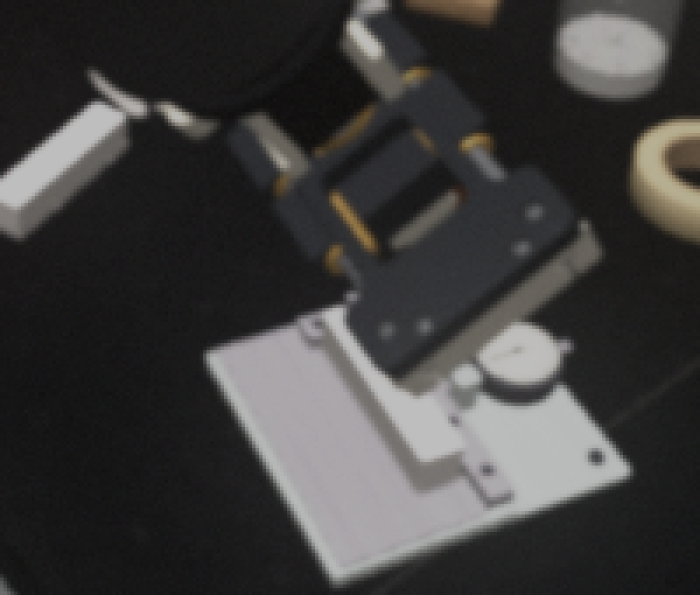

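View pics/wrist7.png

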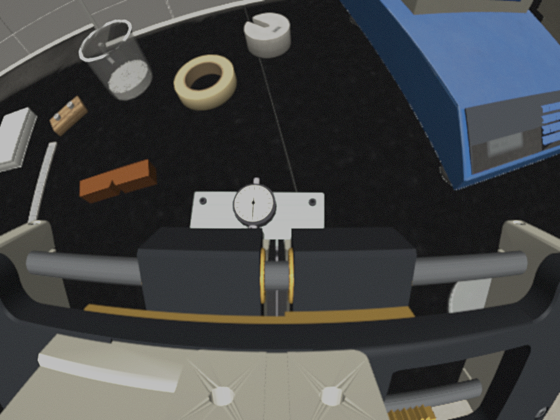

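The forward tilt isn't reachable: j3 is at its limit (-1.01) and j5 at 0, so the tool stayed high. Nothing was touched and the bar is still in place. Instead I'll regrasp the bar with a vertical tool (pads on its back and front faces) and make the diagonal push through the grip.

Run:
```python
from tipg import *
from cell import ctrl
s=ctrl.read_state();R0=s["eef_rot"];R1=Rdown(165.0)
rv=R.from_matrix(R0.T@R1).as_rotvec(degrees=True);print(rv,np.linalg.norm(rv))
tgt=o-13*ex+0.2*ey+90*ez;print(tgt)
plan(s["ee_pos"],R0,tgt,16,rot=rv,nd=3)
# bar location from scene image: project expected seated top outline
c=ld("scene6");im=c["image"][:,:,::-1].copy();im=cv2.resize(im[230:350,270:420],None,fx=5,fy=5,interpolation=3)
for dx,col in((-11,(0,0,255)),(-13,(0,255,0))):
    P=[o+(dx+a)*ex+b*ey+37*ez for a,b in((-11,-50),(11,-50),(11,50),(-11,50))]
    q=((proj(c,np.array(P))-[270,230]+.5)*5-.5)
    cv2.polylines(im,[q.round().astype(np.int32).reshape(-1,1,2)],True,col,1)
P=[o+a*ex+b*ey+22*ez for a,b in((0,-70),(0,70),(0,50),(-30,50))]
q=((proj(c,np.array(P))-[270,230]+.5)*5-.5)
cv2.polylines(im,[q.round().astype(np.int32).reshape(-1,1,2)],False,(255,0,0),1)
cv2.imwrite("pics/s6o.png",im)
```

```text
[-22.78454623  30.96024664  87.95788709] 95.99094915968357
[ 505.69506 -183.44242   90.     ]
[[[-0.002,0.002,0.005],[-1.42,1.94,5.5]],[[-0.002,0.002,0.005],[-1.42,1.94,5.5]],[[-0.002,0.002,0.005],[-1.42,1.94,5.5]],[[-0.002,0.002,0.005],[-1.42,1.94,5.5]],[[-0.002,0.003,0.004],[-1.42,1.94,5.5]],[[-0.002,0.002,0.005],[-1.42,1.94,5.5]],[[-0.002,0.002,0.005],[-1.42,1.94,5.5]],[[-0.001,0.003,0.005],[-1.42,1.94,5.5]],[[-0.002,0.002,0.005],[-1.42,1.94,5.5]],[[-0.001,0.003,0.005],[-1.42,1.94,5.5]]]
[[[-0.002,0.002,0.005],[-1.42,1.94,5.5]],[[-0.001,0.003,0.005],[-1.42,1.94,5.5]],[[-0.002,0.002,0.004],[-1.42,1.94,5.5]],[[-0.001,0.003,0.005],[-1.42,1.94,5.5]],[[-0.001,0.002,0.005],[-1.42,1.94,5.5]],[[-0.001,0.003,0.005],[-1.42,1.94,5.5]]]
end [ 505.5 -183.4   90.4] [-1.7993e+02 -1.0000e-02  1.6493e+02] yaw 164.93
```

View pics/s6o.png

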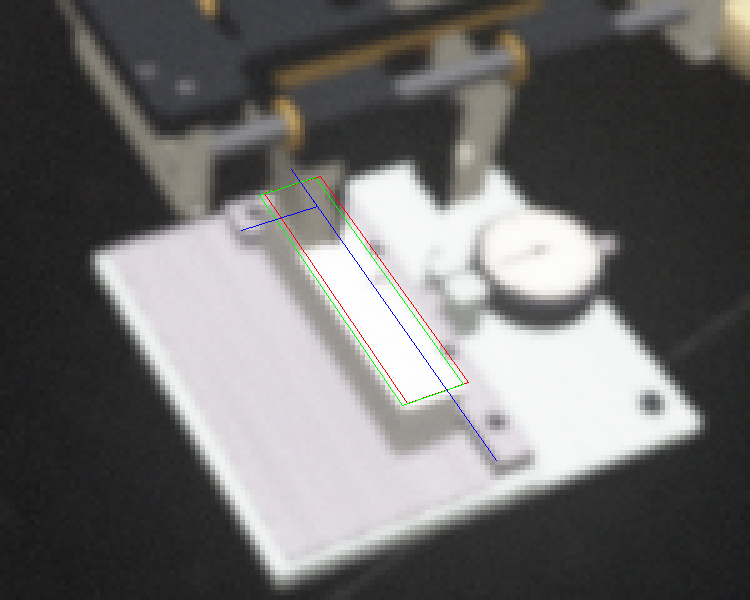

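The model overlay agrees with the image to about 1 mm: bar at the stop, about 1–2 mm off the fence. Returning above it with jaws along gauge x.

Call:
{"api": "move_arm", "payload": {"motion": [[[-0.002,0.002,0.005],[-1.42,1.94,5.5]],[[-0.002,0.002,0.005],[-1.42,1.94,5.5]],[[-0.002,0.002,0.005],[-1.42,1.94,5.5]],[[-0.002,0.002,0.005],[-1.42,1.94,5.5]],[[-0.002,0.003,0.004],[-1.42,1.94,5.5]],[[-0.002,0.002,0.005],[-1.42,1.94,5.5]],[[-0.002,0.002,0.005],[-1.42,1.94,5.5]],[[-0.001,0.003,0.005],[-1.42,1.94,5.5]],[[-0.002,0.002,0.005],[-1.42,1.94,5.5]],[[-0.001,0.003,0.005],[-1.42,1.94,5.5]]], "claw": 0.57}}

```text
time_s: 20.7
ee_pos: [496.9, -199.0, 124.9]
eef_rot: [[-0.935, -0.298, 0.191], [-0.324, 0.937, -0.129], [-0.14, -0.183, -0.973]]
contact_force: [-0.0, -0.7, -0.5]
width: 0.43
```

Call:
{"api": "move_arm", "payload": {"motion": [[[-0.002,0.002,0.005],[-1.42,1.94,5.5]],[[-0.001,0.003,0.005],[-1.42,1.94,5.5]],[[-0.002,0.002,0.004],[-1.42,1.94,5.5]],[[-0.001,0.003,0.005],[-1.42,1.94,5.5]],[[-0.001,0.002,0.005],[-1.42,1.94,5.5]],[[-0.001,0.003,0.005],[-1.42,1.94,5.5]],[[0,0,0],[0,0,0]],[[0,0,0],[0,0,0]],[[0,0,0],[0,0,0]],[[0,0,0],[0,0,0]]]}}

```text
time_s: 21.7
ee_pos: [505.5, -186.2, 95.7]
eef_rot: [[-0.968, 0.25, -0.011], [0.25, 0.968, 0.009], [0.013, 0.006, -1.0]]
contact_force: [1.1, 0.8, -0.1]
width: 0.432
```

Run:
```python
from tipg import *
from cell import ctrl
rep(ctrl.read_state())
```

```text
21.7 tip gauge [-12.62, -2.47, 84.73] 
F gauge [ 0.83  1.08 -0.12] M [ 0.   -0.   -0.05] 
tool axes in gauge
 [[-1.    -0.009 -0.013]
 [-0.009  1.     0.006]
 [ 0.013  0.006 -1.   ]] w 0.4322994489121602 q [ 0.    0.28 -0.46 -0.01 -0.84 -0.25]
```

Call:
{"api": "move_arm", "payload": {"motion": [[[0.0005,0.0027,0.002],[0.34,-0.74,0.52]],[[0,0,0.01],[0,0,0]],[[0,0,0.01],[0,0,0]],[[0,0,0.01],[0,0,0]],[[0,0,0.01],[0,0,0]],[[0,0,0.005],[0,0,0]],[[0,0,0.003],[0,0,0]],[[0,0,0.002],[0,0,0]],[[0,0,0],[0,0,0]],[[0,0,0],[0,0,0]]]}}

```text
time_s: 22.7
ee_pos: [506.2, -183.6, 43.7]
eef_rot: [[-0.965, 0.261, 0.0], [0.261, 0.965, 0.001], [0.0, 0.001, -1.0]]
contact_force: [0.2, -0.4, -0.1]
width: 0.43
```

Run:
```python
from tipg import *
from cell import ctrl
rep(ctrl.read_state())
c=ctrl.capture("scene");im=c["image"][230:350,270:420,::-1]
cv2.imwrite("pics/scene8.png",cv2.convertScaleAbs(cv2.resize(im,None,fx=5,fy=5,interpolation=3),alpha=.75))
```

```text
22.7 tip gauge [-12.52, 0.2, 32.66] 
F gauge [ 0.31 -0.29 -0.05] M [0.06 0.05 0.05] 
tool axes in gauge
 [[-1.     0.002 -0.   ]
 [ 0.002  1.     0.001]
 [ 0.     0.001 -1.   ]] w 0.4304884140310142 q [ 0.02  0.35 -0.52 -0.   -0.7  -0.28]
```

View pics/scene8.png

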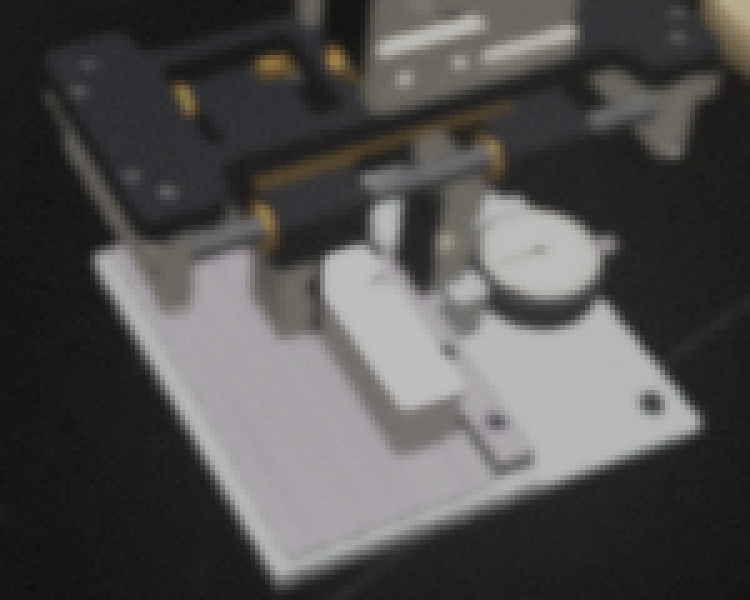

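The jaws straddle the bar. Lower 6 mm (tips at about 27, clear of the 22 mm fence) and grip.

Call:
{"api": "move_arm", "payload": {"motion": [[[0,0,0.002],[0,0,0]],[[0,0,0.002],[0,0,0]],[[0,0,0.002],[0,0,0]],[[0,0,0],[0,0,0]],[[0,0,0],[0,0,0]],[[0,0,0],[0,0,0]],[[0,0,0],[0,0,0]],[[0,0,0],[0,0,0]],[[0,0,0],[0,0,0]],[[0,0,0],[0,0,0]]]}}

```text
time_s: 23.75
ee_pos: [505.9, -183.5, 37.4]
eef_rot: [[-0.965, 0.261, -0.0], [0.261, 0.965, 0.001], [0.001, 0.0, -1.0]]
contact_force: [-0.6, -0.7, -0.5]
width: 0.43
```

Call:
{"api": "move_arm", "payload": {"motion": [[[0,0,0],[0,0,0]],[[0,0,0],[0,0,0]],[[0,0,0],[0,0,0]],[[0,0,0],[0,0,0]],[[0,0,0],[0,0,0]],[[0,0,0],[0,0,0]],[[0,0,0],[0,0,0]],[[0,0,0],[0,0,0]],[[0,0,0],[0,0,0]],[[0,0,0],[0,0,0]]], "claw": 1, "force": 38}}

```text
time_s: 24.75
ee_pos: [505.9, -183.5, 37.4]
eef_rot: [[-0.965, 0.261, -0.0], [0.261, 0.965, 0.001], [0.001, 0.0, -1.0]]
contact_force: [-0.2, -0.6, 0.5]
width: 0.243
```

Run:
```python
from tipg import *
from cell import ctrl
rep(ctrl.read_state())
```

```text
24.75 tip gauge [-12.8, 0.17, 26.38] 
F gauge [-0.01 -0.66  0.46] M [ 0.11  0.13 -0.03] 
tool axes in gauge
 [[-1.     0.002 -0.001]
 [ 0.002  1.     0.   ]
 [ 0.001  0.    -1.   ]] w 0.24342782789834627 q [ 0.02  0.35 -0.53 -0.   -0.69 -0.28]
```

Call:
{"api": "move_arm", "payload": {"motion": [[[0,0.0005,0],[0,0,0]],[[0,0.0005,0],[0,0,0]],[[0,0.0005,0],[0,0,0]],[[0,0.0005,0],[0,0,0]],[[-0.0005,0,0],[0,0,0]],[[-0.0005,0,0],[0,0,0]],[[-0.0005,0,0],[0,0,0]],[[-0.0005,0,0],[0,0,0]],[[0,0,0],[0,0,0]],[[0,0,0],[0,0,0]]]}}

```text
time_s: 25.75
ee_pos: [506.2, -183.4, 37.4]
eef_rot: [[-0.965, 0.261, -0.004], [0.261, 0.965, -0.001], [0.004, -0.002, -1.0]]
contact_force: [-5.8, -8.2, 5.6]
width: 0.244
```

Run:
```python
from tipg import *
from cell import ctrl
rep(ctrl.read_state())
```

```text
25.75 tip gauge [-12.57, 0.39, 26.37] 
F gauge [-3.42 -9.45  5.65] M [-3.18  2.17  0.09] 
tool axes in gauge
 [[-1.     0.002 -0.004]
 [ 0.002  1.    -0.002]
 [ 0.004 -0.002 -1.   ]] w 0.2439290336150895 q [ 0.02  0.36 -0.53  0.   -0.69 -0.28]
```

The stop is contacted firmly (9.5 N), and its friction is holding back the x travel. Ease y, then start the diagonal push.

Call:
{"api": "move_arm", "payload": {"motion": [[[0,-0.0012,0],[0,0,0]],[[-0.0005,0,0.0002],[0,0,0]],[[-0.0005,0,0.0002],[0,0,0]],[[-0.0005,0,0.0002],[0,0,0]],[[-0.0005,0,0.0002],[0,0,0]],[[-0.0005,0,0.0002],[0,0,0]],[[-0.0005,0,0.0002],[0,0,0]],[[0,0,0],[0,0,0]],[[0,0,0],[0,0,0]],[[0,0,0],[0,0,0]]]}}

```text
time_s: 26.75
ee_pos: [508.6, -184.2, 37.3]
eef_rot: [[-0.965, 0.261, -0.004], [0.261, 0.965, 0.0], [0.004, -0.001, -1.0]]
contact_force: [-11.4, 2.0, 22.1]
width: 0.245
```

Run:
```python
from tipg import *
from cell import ctrl
rep(ctrl.read_state())
```

```text
26.75 tip gauge [-10.07, 0.25, 26.26] 
F gauge [-11.56  -1.06  22.07] M [ 0.95  4.43 -0.06] 
tool axes in gauge
 [[-1.     0.002 -0.004]
 [ 0.002  1.    -0.001]
 [ 0.004 -0.001 -1.   ]] w 0.24546210297808813 q [ 0.01  0.36 -0.52 -0.   -0.69 -0.28]
```

Call:
{"api": "move_arm", "payload": {"motion": [[[-0.0005,0,0],[0,0,0]],[[-0.0005,0,0],[0,0,0]],[[-0.0005,0,0],[0,0,0]],[[-0.0005,0,0],[0,0,0]],[[0,0,0],[0,0,0]],[[0,0,0],[0,0,0]],[[0,0,0],[0,0,0]],[[0,0,0],[0,0,0]],[[0,0,0],[0,0,0]],[[0,0,0],[0,0,0]]]}}

```text
time_s: 27.75
ee_pos: [508.7, -184.2, 37.3]
eef_rot: [[-0.965, 0.261, -0.007], [0.261, 0.965, 0.001], [0.007, -0.001, -1.0]]
contact_force: [-17.3, 6.9, 30.3]
width: 0.245
```

Run:
```python
from tipg import *
from cell import ctrl
rep(ctrl.read_state())
c=ctrl.capture("scene");pickle.dump(c,open("pics/scene9.pkl","wb"));im=c["image"][230:350,270:420,::-1]
im=cv2.convertScaleAbs(cv2.resize(im,None,fx=5,fy=5,interpolation=3),alpha=.75)
cv2.imwrite("pics/scene9.png",im)
```

```text
27.75 tip gauge [-10.01, 0.19, 26.26] 
F gauge [-18.45   2.2   30.26] M [2.74 6.51 0.1 ] 
tool axes in gauge
 [[-1.     0.002 -0.007]
 [ 0.002  1.    -0.001]
 [ 0.007 -0.001 -1.   ]] w 0.24543371239411352 q [ 0.01  0.36 -0.52 -0.   -0.7  -0.28]
```

View pics/scene9.png

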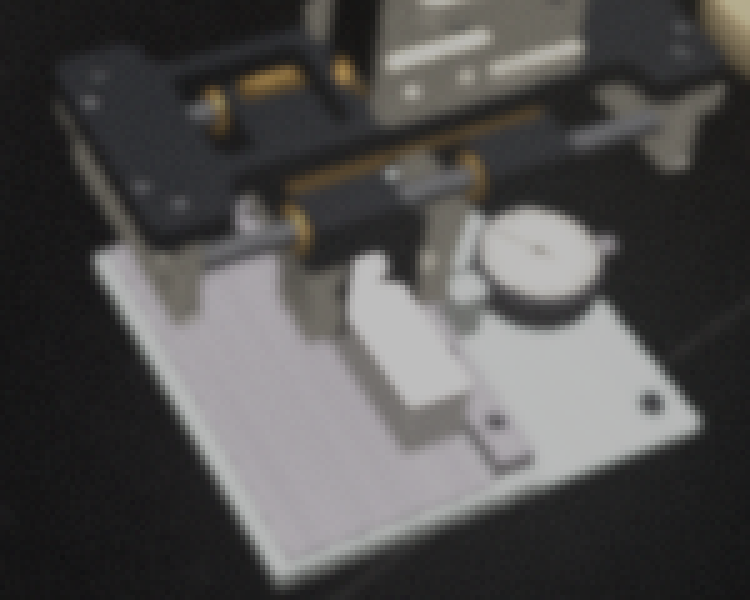

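x has stopped moving while its force rose to 18 N, so the bar is on the fence. Fy has reversed a little and the tool leans 0.4°. I'll correct both and ease the vertical force.

Call:
{"api": "move_arm", "payload": {"motion": [[[0,0.0005,-0.0003],[0,-0.3,0]],[[0,0.0005,-0.0003],[0,-0.3,0]],[[0,0,-0.0002],[0,-0.2,0]],[[0,0,0],[0,0,0]],[[0,0,0],[0,0,0]],[[0,0,0],[0,0,0]],[[0,0,0],[0,0,0]],[[0,0,0],[0,0,0]],[[0,0,0],[0,0,0]],[[0,0,0],[0,0,0]]]}}

```text
time_s: 28.8
ee_pos: [508.5, -184.1, 37.3]
eef_rot: [[-0.965, 0.261, 0.005], [0.261, 0.965, -0.003], [-0.006, -0.002, -1.0]]
contact_force: [-14.7, 0.1, 20.4]
width: 0.246
```

Run:
```python
from tipg import *
from cell import ctrl
rep(ctrl.read_state())
```

```text
28.8 tip gauge [-10.03, 0.28, 26.3] 
F gauge [-14.22  -3.71  20.37] M [0.05 5.91 0.06] 
tool axes in gauge
 [[-1.     0.003  0.006]
 [ 0.003  1.    -0.002]
 [-0.006 -0.002 -1.   ]] w 0.24584436966296763 q [ 0.02  0.36 -0.53  0.01 -0.68 -0.29]
```

Call:
{"api": "move_arm", "payload": {"motion": [[[-0.0003,0,0.0001],[0,0.2,0]],[[-0.0003,0,0.0001],[0,0.15,0]],[[0,0,0],[0,0,0]],[[0,0,0],[0,0,0]],[[0,0,0],[0,0,0]],[[0,0,0],[0,0,0]],[[0,0,0],[0,0,0]],[[0,0,0],[0,0,0]],[[0,0,0],[0,0,0]],[[0,0,0],[0,0,0]]]}}

```text
time_s: 29.8
ee_pos: [508.6, -184.1, 37.3]
eef_rot: [[-0.965, 0.261, -0.001], [0.261, 0.965, -0.002], [0.001, -0.002, -1.0]]
contact_force: [-17.5, 0.1, 24.5]
width: 0.246
```

Run:
```python
from tipg import *
from cell import ctrl
rep(ctrl.read_state())
for n in("scene","wrist"):
    c=ctrl.capture(n);pickle.dump(c,open(f"pics/{n}10.pkl","wb"))
    im=c["image"][:,:,::-1]
    im=im[230:350,270:420] if n=="scene" else im[120:300,190:370]
    im=cv2.convertScaleAbs(cv2.resize(im,None,fx=5 if n=="scene" else 3.3,fy=5 if n=="scene" else 3.3,interpolation=3),alpha=.75)
    if n=="scene":
        P=[o+(-11+a)*ex+b*ey+37*ez for a,b in((-11,-50),(11,-50),(11,50),(-11,50))]
        q=((proj(c,np.array(P))-[270,230]+.5)*5-.5)
        cv2.polylines(im,[q.round().astype(np.int32).reshape(-1,1,2)],True,(0,0,255),1)
    cv2.imwrite(f"pics/{n}10.png",im)
```

```text
29.8 tip gauge [-10.01, 0.29, 26.27] 
F gauge [-16.99  -4.4   24.53] M [0.61 6.65 0.06] 
tool axes in gauge
 [[-1.     0.003 -0.001]
 [ 0.003  1.    -0.002]
 [ 0.001 -0.002 -1.   ]] w 0.24594323190296813 q [ 0.02  0.36 -0.52  0.   -0.69 -0.28]
```

View pics/scene10.png

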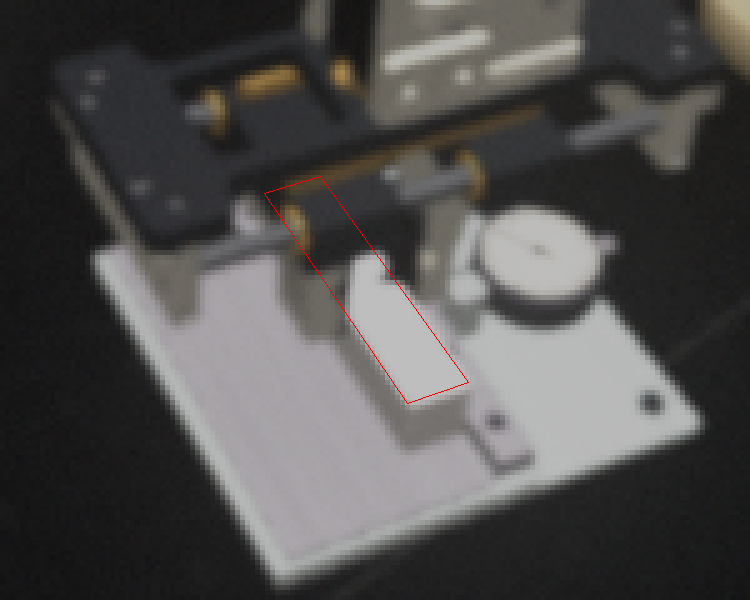

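View pics/wrist10.png

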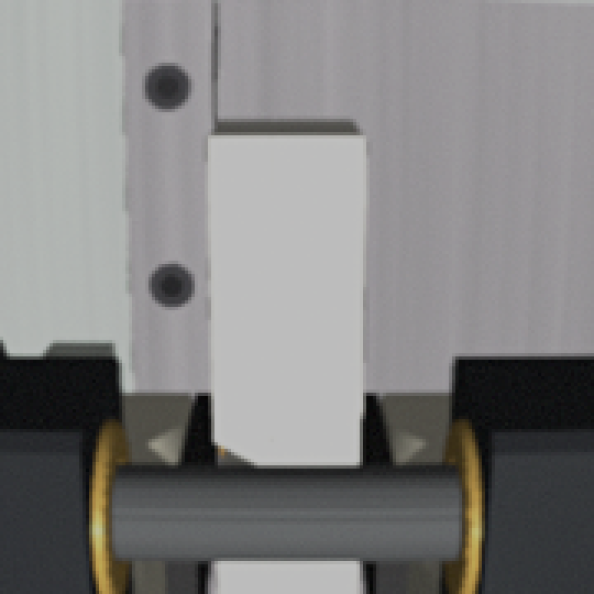

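The wrist view shows the bar flush along the fence (line at x≈214) with the plunger bushing at the notch (225,452), and the scene overlay matches the seat. I'll firm up the stop contact slightly before handing in.

Call:
{"api": "move_arm", "payload": {"motion": [[[0,0.0006,0],[0,0,0]],[[0,0.0006,0],[0,0,0]],[[-0.0003,0,0.0001],[0,0,0]],[[-0.0003,0,0.0001],[0,0,0]],[[0,0,0],[0,0,0]],[[0,0,0],[0,0,0]],[[0,0,0],[0,0,0]],[[0,0,0],[0,0,0]],[[0,0,0],[0,0,0]],[[0,0,0],[0,0,0]]]}}

```text
time_s: 30.9
ee_pos: [508.6, -184.0, 37.2]
eef_rot: [[-0.965, 0.261, -0.003], [0.261, 0.965, -0.003], [0.002, -0.003, -1.0]]
contact_force: [-20.1, -4.2, 27.7]
width: 0.244
```

Run:
```python
from tipg import *
from cell import ctrl
rep(ctrl.read_state())
c=ctrl.capture("wrist");im=c["image"][0:210,100:370,::-1]
cv2.imwrite("pics/wrist11.png",cv2.convertScaleAbs(cv2.resize(im,None,fx=2.8,fy=2.8,interpolation=3),alpha=.75))
```

```text
30.9 tip gauge [-10.02, 0.37, 26.23] 
F gauge [-18.29  -9.26  27.69] M [-1.54  7.5   0.06] 
tool axes in gauge
 [[-1.     0.003 -0.002]
 [ 0.003  1.    -0.003]
 [ 0.002 -0.003 -1.   ]] w 0.24406947167884543 q [ 0.02  0.36 -0.52  0.   -0.69 -0.28]
```

View pics/wrist11.png

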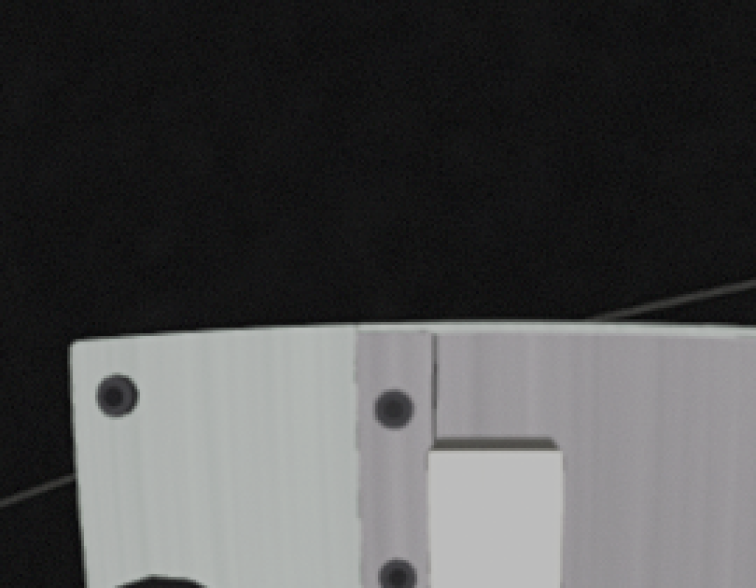

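The bar's near end is flush with the fence line (435,440). y position and force match the earlier firm stop contact. Handing in.

Run:
```python
from cell import ctrl
print(ctrl.job_done()); print(ctrl.read_state()["contact_force"])
```

```text
the job is handed in; nothing more can be done
None
the job is handed in; nothing more can be done
```

The notched bar is seated in the gauge: flat on the bed, notch over the plunger, end against the stop. The arm was still gripping it and pushing diagonally when I handed the job in, at about 31 s. I never touched the plain bar.

**Last checks**
- **Forces from the gauge on the tool:** about 18 N from the fence direction, 28 N from the bed and 9 N from the stop. With friction and the plunger spring taken off, at least about 8 N is left on the fence.
- **Fence contact:** the bar stopped moving in x (within 0.1 mm) while the push rose.
- **Pictures:** the wrist view shows the bar flush along the fence, with the plunger bushing at the notch mouth. The scene overlay matches the seat to about 1 mm.

**What went differently**
- **Failed first push:** I first released the bar to push its top edge with a tilted tool. That tilt was out of reach, so I gripped the bar again with the tool upright and pushed through the grip.
- **Not confirmed:** I could not read the dial directly. Plunger entry rests on the pictures, the forces and how far the bar travelled.

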